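# Clamp a sole blank in the press: square the plate, then tighten four lever nuts crosswise

### The arm

A 7-joint arm with a two-finger parallel gripper is mounted at the origin on the work surface. World frame = base frame: x ahead of the robot, y to its left, z up, the work surface at z = 0. Lengths are in m, angles in rad, forces in N, time in s.
With the tool pointing down it reaches from about 0.4 to 0.85 m from the base axis. Payload 10.4 kg.
Tool frame: the origin (TCP) lies at the very end of the fingers, on their centre line; the grasp point (between the pads) lies 19 mm behind it; z points along the fingers, y is the line along which they close (so a half turn about z gives the same grasp; the last joint's range is limited). The gripper opens to 85 mm and grips with 20 to 120 N. Pads are 22 mm wide; open, the fingers measure 114 mm over their backs; the gripper's body (76 mm by 85 mm) begins 54 mm behind the grasp point. The pads swing forward as they close: fully open they stand 13 mm farther back than shut.
Start: joints at [1.202, 0.332, -0.065, 1.46, 0.022, 1.35, -0.088], TCP at [0.212, -0.588, 0.231] pointing down, gripper open.
Joint ranges: [-2.6, 2.6], [-0.5, 2.12], [-1.47, 1.34], [0.16, 2.42], [-1.27, 4.41], [0.06, 2.06], [-2.6, 2.6]. Speed limits (rad/s): [2.22, 2.22, 2.79, 2.79, 3.14, 3.14, 3.14].

### API

Orientations are given as a unit quaternion [x, y, z, w].
In Python, from workcell import * gives the robot as it stands.
- The arm moves only by the tool step_arm, never from a script. Its argument "commands" is one flat list of numbers, 7 for each row, row after row: the finger opening in mm, from 0 to 85.4, then the shift along the world's x, y, z as a fraction of full scale, then the turn, a rotation vector about the world's x, y, z as a fraction of full scale. A call has exactly 10 rows; each row is the pose to reach, as a shift and turn from the pose commanded when the call began, turning the shorter way round; what a row does not reach only later rows make up. Full scale, the value 1, is 0.6 m for a shift and pi rad for a turn. A row lasts 1/8 s, in which the tool goes at most 62.5 mm and 10.7 degrees, less where a joint would pass 70% of its speed; a pose out of reach is approached as far as the arm can. A call with a number of a shift or a turn outside -1 to 1 is refused whole. A call with a gripper value outside its range is refused whole. The fingers move at their own pace and stop on an object; "squeeze" is the grip in N (left out, the last holds). Time passes only in rows, so rows that repeat a pose let the fingers close, or fill a call up. It gives the time, the measured TCP pose, the force, the opening and the grip force at its end, in the units of the state.
- get_obs(): the state, without advancing time (a new reading comes with each control period).
- camera(name): name is "scene" or "top"; returns the picture (420x560x3 uint8, red, green, blue); there is no depth.
- camera_params(name): a dict with "mtx" (3x3 intrinsics, pixels), "extrinsics" (4x4, takes a point from world to camera coordinates). Camera axes: x right, y down, z forward; pixel columns grow to the right and rows downward; lengths in m; the calibration is good to about 2 mm. A picture is of the moment at which its call begins. camera_params takes no time and is no camera call.
- hand_in(): hands the job in; it is judged then, once.
The state is a dict: "clock": time; "joint_pos": joint angles; "joint_velocities": joint speeds; "tau": joint torques, N m; "position": TCP position; "ee_rot": TCP orientation; "ft_force": force on the tool from outside, world axes, zero at the start; "torque": the same for the moment, N m; "grip_width": opening from 0.0 (shut) to 1.0 (fully open); "grasp_force": force on a finger pad.
Only numpy, scipy, OpenCV 4.12 (cv2) and the standard library are available. Lean on these libraries where they do the work, as an engineer would, in place of code of your own. Each camera call takes 0.05 s, during which the arm holds its last target. There are 200 camera calls.

### The job

On the shoemaker's sole press, slide the loose pressure plate fully home against the two posts at its back, then tighten its four lever nuts clockwise in cross order (each nut followed by the one diagonally opposite) until the plate sits evenly down. Push each lever round with the closed fingertips, about half a turn, until you feel it come tight, and stop there gently, since forcing a nut strips it; leave everything else on the bench alone.

Things in the scene. Friction and masses are not known exactly. Their poses are not given: they have to be found in the camera images.
- press: sole press: grey cast bed 250 x 230 x 50 mm, bolted down, level. Origin under its centre on the bench; x axis from front to back (away from the robot, within 0.25 rad), y left, z up. On it lie a wooden sole blank and the steel pressure plate (210 x 200 x 12 mm); at the back stand two fence posts, 70 mm apart, tops at 80 mm. Four studs at x, y = +-75 mm carry the lever nuts and do not move.
- plate: steel pressure plate, loose; origin under its centre, 62 mm above the bench on four spring feet; z = its normal. A round steel post, 28 mm thick, stands on its middle to push it by (74 to 119 mm above the bench). Side rails let it slide only along the press's x axis, with 4 to 8 N of friction. It starts 10 to 25 mm too far forward; home is where its back edge stops hard at the fence posts, x = 0 of the press.
- lever_fl: dark steel lever nut on the front left stud. The arm is 13 mm wide, 18 mm tall (96 to 114 mm above the bench) and reaches 70 mm along this body's x axis from its origin, which lies on the stud's axis at the arm's underside; hub 26 mm across. It turns but does not rise or sink. Fingertips may go below the arm, to 86 mm above the bench.
- lever_fr: dark steel lever nut on the front right stud. Shape as lever_fl. All four tighten clockwise seen from above, the arm sweeping through the outer side of its corner. Slack at the start; it takes about half a turn (2.7 to 3.6 rad, different for each nut and each time, not to be told from where the arm points) to come tight.
- lever_bl: dark steel lever nut on the back left stud. Shape as lever_fl. All four: while slack a push of 2 to 4 N, 30 to 55 mm from the axis, turns the arm; then it comes up tight and gives only like a spring of 3 N m per rad (1 to 4 N per mm at the fingertip). Let go, it springs back by that give and stays tight.
- lever_br: dark steel lever nut on the back right stud. Shape as lever_fl. All four: tight is a push of 7 to 12 N; over 22 N of contact force on a lever strips it, so push with the side of the closed fingertips and do not clamp it. Each nut draws its corner of the plate down by 6 mm, in the last two thirds of its turn.
- stud_fl: fixed front left stud with all it carries (washer, nut, lever). Origin on its axis, 50 mm above the bench, at x = -75 mm, y = 75 mm of the press. Its washer, 32 mm across, starts some mm clear of the plate and is screwed down on it as the nut is tightened; a tight nut presses on the plate with several N.
- stud_fr: fixed front right stud with all it carries (washer, nut, lever). Origin on its axis, 50 mm above the bench, at x = -75 mm, y = -75 mm of the press. Its washer, 32 mm across, starts some mm clear of the plate and is screwed down on it as the nut is tightened; a tight nut presses on the plate with several N.
- stud_bl: fixed back left stud with all it carries (washer, nut, lever). Origin on its axis, 50 mm above the bench, at x = 75 mm, y = 75 mm of the press. Its washer, 32 mm across, starts some mm clear of the plate and is screwed down on it as the nut is tightened; a tight nut presses on the plate with several N.
- stud_br: fixed back right stud with all it carries (washer, nut, lever). Origin on its axis, 50 mm above the bench, at x = 75 mm, y = -75 mm of the press. Its washer, 32 mm across, starts some mm clear of the plate and is screwed down on it as the nut is tightened; a tight nut presses on the plate with several N.
- corner_fl (a point): point of the plate's top face at the front left nut, x = -75 mm, y = 75 mm from the plate's middle. 74 mm above the bench at the start, about 68 mm when all four nuts are tight and the plate is seated level. While only some are tight the plate rocks by a few mm.
- corner_fr (a point): point of the plate's top face at the front right nut, x = -75 mm, y = -75 mm from the plate's middle. 74 mm above the bench at the start, about 68 mm when all four nuts are tight and the plate is seated level. While only some are tight the plate rocks by a few mm.
- corner_bl (a point): point of the plate's top face at the back left nut, x = 75 mm, y = 75 mm from the plate's middle. 74 mm above the bench at the start, about 68 mm when all four nuts are tight and the plate is seated level. While only some are tight the plate rocks by a few mm.
- corner_br (a point): point of the plate's top face at the back right nut, x = 75 mm, y = -75 mm from the plate's middle. 74 mm above the bench at the start, about 68 mm when all four nuts are tight and the plate is seated level. While only some are tight the plate rocks by a few mm.
- tin: the blue and yellow polish tin standing on the bench, 110 mm across, 100 mm tall; a bystander, origin at the centre of its underside or on its length, to be left where it is.
- tin_lid: a loose yellow tin lid lying on the bench, 116 mm across, 9 mm high; a bystander, origin at the centre of its underside or on its length, to be left where it is.
- dye: an amber jar with black cap, 52 mm across, 110 mm tall; a bystander, origin at the centre of its underside or on its length, to be left where it is.
- tacks: a small steel bowl, 52 mm across, 40 mm tall, close beside the press on its left; a bystander, origin at the centre of its underside or on its length, to be left where it is.
- heel_ring: a black rubber ring, 48 mm across, 14 mm high, close beside the press on its right; a bystander, origin at the centre of its underside or on its length, to be left where it is.
- hammer: a hammer lying on the bench, 240 mm long; a bystander, origin at the centre of its underside or on its length, to be left where it is.
- brush: a brush lying on the bench, 170 mm long; a bystander, origin at the centre of its underside or on its length, to be left where it is.

How it is judged:
By the outcome, as a careful person would: the job done as asked, in the order asked, and still so for the second after the job is handed in, with the robot touching nothing.
It also fails if it takes over 72 s, if anything falls off the work surface, if the arm or the gripper's body presses on something with over 40 N, if the wrist force passes 120 N, or if a joint passes its speed limit or range.

## Working session

There is one attempt and no reset: what is moved stays moved. The work goes in short steps, Python scripts to look and compute and a tool call to move; the robot and the scene stay as the last step left them, time stands still between calls to the robot, and variables do not carry over. Pictures are saved under pics/ and viewed, at most 10 in all, crops included, and the job is handed in when it is done.

Besides the shell and the picture viewer there is one more tool, called after "Call:" in YAML: its name, and indented under it one key for each argument. step_arm: Moves the arm, as the interface text tells. Its arguments: {"type":"object","properties":{"commands":{"type":"array","items":{"type":"number"}},"squeeze":{"type":"number"}},"required":["commands"]}

```bash
mkdir -p pics && python3 - <<'E'
from workcell import *
import cv2, numpy as np
print(get_obs())
for n in ("scene","top"):
    im=camera(n); cv2.imwrite(f"pics/{n}0.png",im[...,::-1])
    p=camera_params(n); print(n,p["mtx"],p["extrinsics"])
a=cv2.imread("pics/scene0.png");b=cv2.imread("pics/top0.png")
cv2.imwrite("pics/s1.png",cv2.resize(a,(800,600),interpolation=cv2.INTER_CUBIC));cv2.imwrite("pics/t1.png",cv2.resize(b,(800,600),interpolation=cv2.INTER_CUBIC))
E
```

```text
{'clock': 0.0, 'joint_pos': array([ 1.20240177,  0.33290183, -0.06473506,  1.46097521,  0.02158759,
        1.3498968 , -0.0885108 ]), 'joint_velocities': array([-4.95606272e-04,  3.27377706e-04, -2.35735301e-04, -1.00232848e-03,
        8.11415558e-04, -5.71666802e-04,  9.73693321e-05]), 'tau': array([-3.23334698e-04, -6.25454092e+01,  4.89147229e-02, -3.91600013e+01,
        1.61978218e-02,  1.00559779e-02,  2.71405042e-05]), 'position': array([ 0.21172497, -0.58762879,  0.23048113]), 'ee_rot': array([ 9.85086637e-01,  1.72057451e-01, -1.50443315e-04, -7.27637368e-04]), 'ft_force': array([ 0.47946255,  0.19083604, -1.51719516]), 'torque': array([ 0.00067498, -0.01861652, -0.00791122]), 'grasp_force': 0.0, 'grip_width': 0.9991347697200709}
scene [[406.92287857   0.         276.68440073]
 [  0.         406.92287857 206.67873369]
 [  0.           0.           1.        ]] [[-0.33931184  0.94058391 -0.01301505  0.18243561]
 [ 0.71339484  0.24828675 -0.6553026  -0.30390331]
 [-0.61313561 -0.2316368  -0.75525434  1.44792739]
 [ 0.          0.          0.          1.        ]]
top [[400.62358153   0.         280.08280772]
 [  0.         400.62358153 211.9581856 ]
 [  0.           0.           1.        ]] [[-2.51271314e-02 -9.99663681e-01  6.41493364e-03  1.17863253e-03]
 [-9.93845707e-01  2.42873473e-02 -1.08077914e-01  5.18007356e-01]
 [ 1.07885764e-01 -9.09114221e-03 -9.94121730e-01  1.24795182e+00]
 [ 0.00000000e+00  0.00000000e+00  0.00000000e+00  1.00000000e+00]]
```

View pics/s1.png

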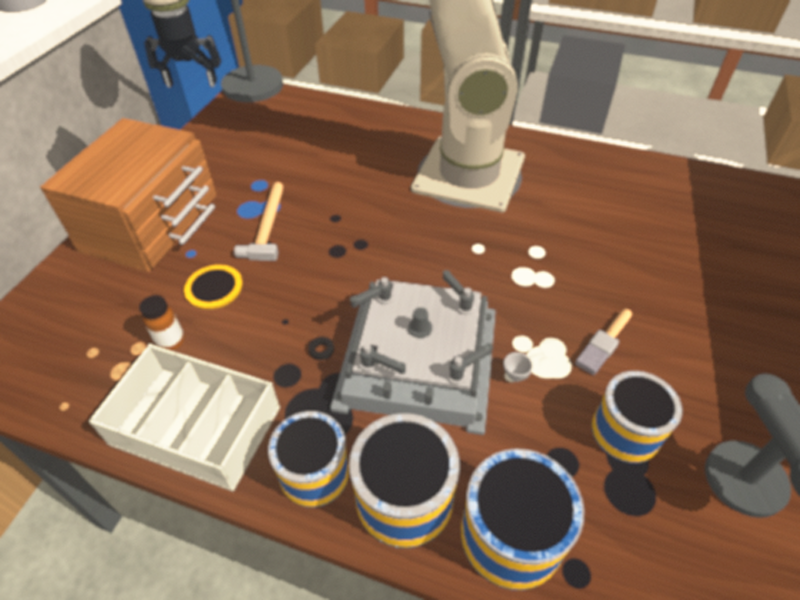

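View pics/t1.png

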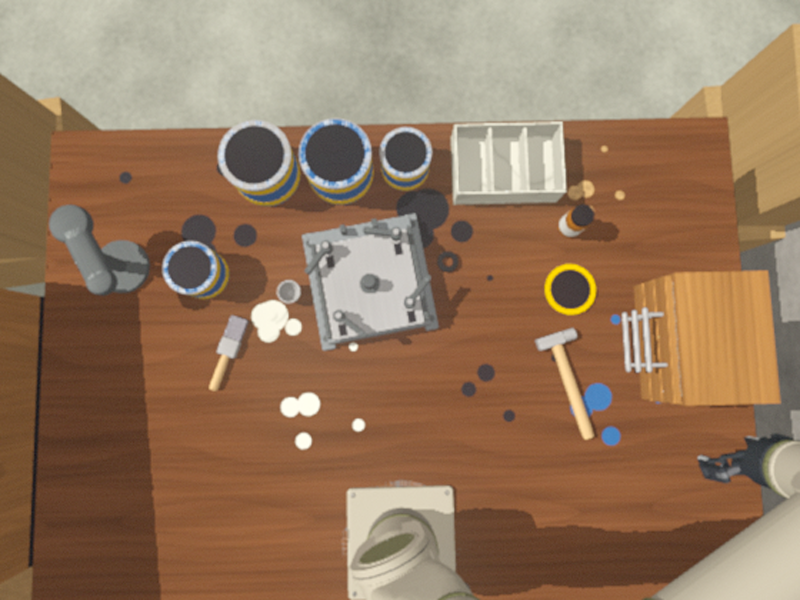

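The scene view shows the press at about (415,350) with the push post at (420,320). The top view shows the press at about (370,283), yawed roughly +0.17 rad, with the bowl at (289,292), the ring at (447,262) and tall tins behind the press. Next I'll take close crops.

```bash
python3 - <<'E'
import cv2, numpy as np
a=cv2.imread("pics/scene0.png");b=cv2.imread("pics/top0.png")
# crop scene x225..365,y180..305 ; top x195..330,y140..250
A=cv2.resize(a[180:305,225:365],None,fx=5,fy=4.8,interpolation=cv2.INTER_CUBIC)
B=cv2.resize(b[142:250,200:335],None,fx=5.5,fy=5.5,interpolation=cv2.INTER_CUBIC)
A=cv2.resize(a[185:300,225:365],None,fx=5,fy=5,interpolation=cv2.INTER_CUBIC)
cv2.imwrite("pics/sc.png",A);cv2.imwrite("pics/tc.png",B);print(A.shape,B.shape)
E
```

```text
(575, 700, 3) (594, 742, 3)
```

View pics/sc.png

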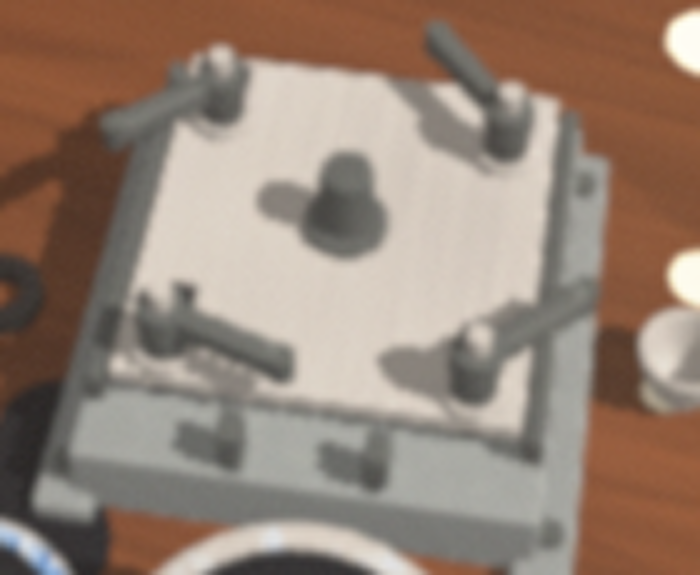

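View pics/tc.png

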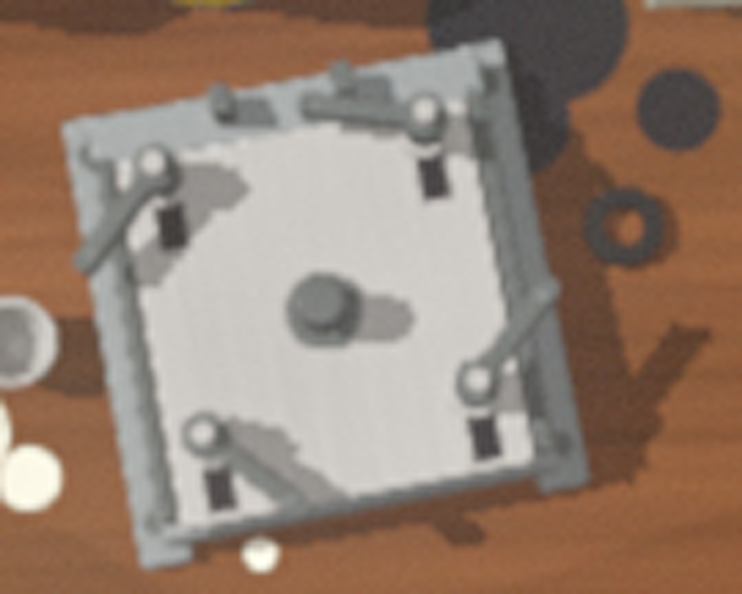

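The crops show four bright stud tops in each view: top at (154,163), (427,112), (205,433) and (479,381), scene at (478,335), (150,293), (515,95) and (220,52). The lever tips and the post top are also clear, so I can triangulate.

```bash
cat > h.py <<'E'
from workcell import *
import numpy as np, cv2
P={n:(lambda p:np.array(p["mtx"])@np.array(p["extrinsics"])[:3])(camera_params(n)) for n in("scene","top")}
def tri(s,t):
    X=cv2.triangulatePoints(P["scene"],P["top"],np.array(s,float).reshape(2,1),np.array(t,float).reshape(2,1))[:,0]
    return X[:3]/X[3]
def ray(n,uv,z):
    M=P[n]; H=M[:,[0,1,3]].copy(); H[:,2]+=M[:,2]*z
    w=np.linalg.solve(H,[uv[0],uv[1],1]); return w[:2]/w[2]
sc=lambda u,v:((u+.5)/5-.5+225,(v+.5)/5-.5+185)
tc=lambda u,v:((u+.5)/5.5-.5+200,(v+.5)/5.5-.5+142)
E
python3 - <<'E'
from h import *
np.set_printoptions(precision=4,suppress=True)
S={'fl':((515,95),(205,433)),'fr':((220,52),(479,381)),'bl':((478,335),(154,163)),'br':((150,293),(427,112)),'post':((350,163),(323,300))}
T={'fl':((437,35),(310,500)),'fr':((115,130),(548,288)),'bl':((590,290),(88,263)),'br':((285,362),(308,104))}
for k,(s,t) in S.items(): print(k,tri(sc(*s),tc(*t)), ray('top',tc(*t),.119),ray('scene',sc(*s),.119))
for k,(s,t) in T.items(): print('tip',k,tri(sc(*s),tc(*t)), ray('top',tc(*t),.110),ray('scene',sc(*s),.110))
C=np.array([tri(sc(*s),tc(*t)) for k,(s,t) in list(S.items())[:4]])
L=np.array([[-75,75],[-75,-75],[75,75],[75,-75]])/1000
c=C[:,:2].mean(0);D=C[:,:2]-c
yaw=np.arctan2((L[:,0]*D[:,1]-L[:,1]*D[:,0]).sum(),(L*D).sum());print('press',c,yaw)
R=np.array([[np.cos(yaw),-np.sin(yaw)],[np.sin(yaw),np.cos(yaw)]])
print('resid',C[:,:2]-(c+L@R.T))
p=tri(sc(*S['post'][0]),tc(*S['post'][1]));print('post in press',R.T@(p[:2]-c), R.T@(ray('top',tc(*S['post'][1]),.119)-c))
for i,k in enumerate(('fl','fr','bl','br')):
    d=R.T@(ray('top',tc(*T[k][1]),.112)-c-R@L[i]); print(k,d,np.hypot(*d),'press ang',np.degrees(np.arctan2(d[1],d[0])))
# bystanders near
print('bowl',R.T@(ray('top',tc(12,340),.04)-c),'ring',R.T@(ray('top',tc(627,228),.014)-c))
for q in [(222,100),(343,75)]: print('fence',R.T@(ray('top',tc(*q),.08)-c))
E
```

```text
fl [0.4857 0.1184 0.1218] [0.4863 0.1172] [0.4828 0.1194]
fr [ 0.51   -0.0303  0.1259] [ 0.5108 -0.0304] [ 0.5042 -0.0327]
bl [0.6334 0.1424 0.1225] [0.6342 0.1429] [0.6311 0.142 ]
br [ 0.6593 -0.0077  0.1201] [ 0.6589 -0.0061] [ 0.659  -0.0098]
post [0.5559 0.0538 0.1223] [0.5568 0.0526] [0.5529 0.0543]
tip fl [0.4487 0.0652 0.1103] [0.4496 0.0621] [0.4475 0.0682]
tip fr [ 0.5621 -0.0692  0.1067] [ 0.5618 -0.0696] [ 0.5645 -0.0674]
tip bl [0.5816 0.1823 0.1081] [0.5816 0.1805] [0.5825 0.1839]
tip br [0.6675 0.0598 0.1075] [0.6671 0.0591] [0.6689 0.0609]
press [0.5721 0.0557] 0.16097943111765095
resid [[-0.0004  0.0007]
 [-0.0001  0.    ]
 [-0.0007  0.0007]
 [ 0.0011 -0.0014]]
post in press [-0.0163  0.0007] [-0.0156 -0.0006]
fl [-0.0451 -0.0492] 0.06671176301574673 press ang -132.5262886976711
fr [ 0.0445 -0.0469] 0.06459624604410448 press ang -46.51417825297705
bl [-0.046   0.0464] 0.06532890711929684 press ang 134.78784558895612
br [0.0188 0.0631] 0.06585468762020187 press ang 73.42238327733097
bowl [0.0067 0.1806] ring [ 0.0099 -0.1826]
fence [0.1128 0.0356]
fence [ 0.1145 -0.0339]
```

```bash
cat > plan.py <<'E'
import json,os,sys
import numpy as np
C=np.array([.572,.0555]); YAW=.161
R=np.array([[np.cos(YAW),-np.sin(YAW)],[np.sin(YAW),np.cos(YAW)]])
STUD={'fl':(-.075,.075),'fr':(-.075,-.075),'bl':(.075,.075),'br':(.075,-.075)}
def load():
    if os.path.exists('cmd.json'): return np.array(json.load(open('cmd.json')))
    return np.array([.2117,-.5876,.2305,-70.2])   # x,y,z, angle of tool y (deg, unwound)
def out(rows):
    """rows: list of (press x, press y, z, tool-y world angle deg), 10 of them; prints the call"""
    c=load(); v=[]
    assert len(rows)==10
    for i,(px,py,z,ph) in enumerate(rows):
        w=C+R@np.array([px,py]); s=np.round((np.array([w[0],w[1],z])-c[:3])/.6,4); t=round((ph-c[3])/180,4)
        v.append([0,*s,0,0,t])
    for r in v: print(', '.join('%g'%q for q in r)+',')
    n=np.array([*(c[:3]+.6*np.array(v[-1][1:4])),c[3]+180*v[-1][6]])
    json.dump(list(n),open('cmd.json','w'))
def pol(nut,ang,r,off):
    """press-frame finger centre at radius r along a lever at press angle ang (deg), off to its ccw side"""
    a=np.radians(ang); u=np.array([np.cos(a),np.sin(a)]); n=np.array([-u[1],u[0]])
    return np.array(STUD[nut])+r*u+off*n
def wp(pts,counts):
    """linear interpolation from the present command through pts, counts rows each"""
    c=load(); p=R.T@(c[:2]-C); cur=np.array([*p,c[2],c[3]]); rows=[]
    for q,n in zip(pts,counts):
        q=np.array(q,float)
        for k in range(1,n+1): rows.append(cur+(q-cur)*k/n)
        cur=q
    return rows
E
python3 - <<'E'
from h import *
from plan import *
for n,q in (('tin2 front',(336*.7,203*.7)),('tin1',(262*.7,204*.7)),('tin3',(405*.7,190*.7))): print(n,R.T@(ray('top',q,0)-C))
inv=lambda w:R.T@(np.array(w)-C)
out(wp([[*inv((.45,-.3)),.22,-20],[*inv((.47,-.1)),.2,22]],[6,4]))
print()
out(wp([[-.065,0,.2,60],[-.065,0,.097,99],[-.05,0,.097,99]],[3,5,2]))
E
```

```text
tin2 front [0.19521166 0.04480807]
tin1 [0.22428962 0.21378597]
tin3 [ 0.19636267 -0.11843016]
0, 0.0662, 0.0799, -0.0029, 0, 0, 0.0465,
0, 0.1324, 0.1598, -0.0058, 0, 0, 0.093,
0, 0.1986, 0.2397, -0.0088, 0, 0, 0.1394,
0, 0.2648, 0.3196, -0.0117, 0, 0, 0.1859,
0, 0.331, 0.3994, -0.0146, 0, 0, 0.2324,
0, 0.3972, 0.4793, -0.0175, 0, 0, 0.2789,
0, 0.4055, 0.5627, -0.0258, 0, 0, 0.3372,
0, 0.4138, 0.646, -0.0342, 0, 0, 0.3956,
0, 0.4222, 0.7293, -0.0425, 0, 0, 0.4539,
0, 0.4305, 0.8127, -0.0508, 0, 0, 0.5122,

0, 0.021, 0.0806, -0, 0, 0, 0.0704,
0, 0.042, 0.1612, -0, 0, 0, 0.1408,
0, 0.0631, 0.2418, -0, 0, 0, 0.2111,
0, 0.0631, 0.2418, -0.0344, 0, 0, 0.2545,
0, 0.0631, 0.2418, -0.0687, 0, 0, 0.2978,
0, 0.0631, 0.2418, -0.103, 0, 0, 0.3411,
0, 0.0631, 0.2418, -0.1374, 0, 0, 0.3845,
0, 0.0631, 0.2418, -0.1717, 0, 0, 0.4278,
0, 0.0754, 0.2438, -0.1717, 0, 0, 0.4278,
0, 0.0877, 0.2458, -0.1717, 0, 0, 0.4278,
```

Call:
step_arm:
  commands: [0,0.0662,0.0799,-0.0029,0,0,0.0465,0,0.1324,0.1598,-0.0058,0,0,0.093,0,0.1986,0.2397,-0.0088,0,0,0.1394,0,0.2648,0.3196,-0.0117,0,0,0.1859,0,0.331,0.3994,-0.0146,0,0,0.2324,0,0.3972,0.4793,-0.0175,0,0,0.2789,0,0.4055,0.5627,-0.0258,0,0,0.3372,0,0.4138,0.646,-0.0342,0,0,0.3956,0,0.4222,0.7293,-0.0425,0,0,0.4539,0,0.4305,0.8127,-0.0508,0,0,0.5122]
  squeeze: 30

```text
clock: 1.35
position: [0.4699, -0.0988, 0.2005]
ee_rot: [0.557, 0.831, -0.0, -0.0]
ft_force: [1.3, 0.7, -0.4]
grip_width: -0.004
grasp_force: 0.0
```

Call:
step_arm:
  commands: [0,0.021,0.0806,0,0,0,0.0704,0,0.042,0.1612,0,0,0,0.1408,0,0.0631,0.2418,0,0,0,0.2111,0,0.0631,0.2418,-0.0344,0,0,0.2545,0,0.0631,0.2418,-0.0687,0,0,0.2978,0,0.0631,0.2418,-0.103,0,0,0.3411,0,0.0631,0.2418,-0.1374,0,0,0.3845,0,0.0631,0.2418,-0.1717,0,0,0.4278,0,0.0754,0.2438,-0.1717,0,0,0.4278,0,0.0877,0.2458,-0.1717,0,0,0.4278]

```text
clock: 2.6
position: [0.5238, 0.0472, 0.0986]
ee_rot: [-0.077, 0.997, 0.0, 0.0]
ft_force: [0.3, 0.5, 0.2]
grip_width: -0.0
grasp_force: 0.0
```

```bash
python3 - <<'E'
from plan import *
out(wp([[-.038,0,.096,99],[-.028,0,.096,99]],[4,6]))
E
```

```text
0, 0.0049, 0.0008, -0.0004, 0, 0, 0,
0, 0.0099, 0.0016, -0.0008, 0, 0, 0,
0, 0.0148, 0.0024, -0.0013, 0, 0, 0,
0, 0.0198, 0.0032, -0.0017, 0, 0, 0,
0, 0.0225, 0.0036, -0.0017, 0, 0, 0,
0, 0.0253, 0.0041, -0.0017, 0, 0, 0,
0, 0.028, 0.0045, -0.0017, 0, 0, 0,
0, 0.0308, 0.005, -0.0017, 0, 0, 0,
0, 0.0335, 0.0054, -0.0017, 0, 0, 0,
0, 0.0362, 0.0059, -0.0017, 0, 0, 0,
```

Call:
step_arm:
  commands: [0,0.0049,0.0008,-0.0004,0,0,0,0,0.0099,0.0016,-0.0008,0,0,0,0,0.0148,0.0024,-0.0013,0,0,0,0,0.0198,0.0032,-0.0017,0,0,0,0,0.0225,0.0036,-0.0017,0,0,0,0,0.0253,0.0041,-0.0017,0,0,0,0,0.028,0.0045,-0.0017,0,0,0,0,0.0308,0.005,-0.0017,0,0,0,0,0.0335,0.0054,-0.0017,0,0,0,0,0.0362,0.0059,-0.0017,0,0,0]

```text
clock: 3.85
position: [0.5431, 0.0504, 0.0967]
ee_rot: [-0.079, 0.997, -0.0, -0.002]
ft_force: [-8.6, -2.4, 7.4]
grip_width: 0.002
grasp_force: 4.5
```

```bash
python3 - <<'E'
from plan import *
out(wp([[-.0245,0,.096,99]],[10]))
E
```

```text
0, 0.0006, 0.0001, 0, 0, 0, 0,
0, 0.0012, 0.0002, 0, 0, 0, 0,
0, 0.0017, 0.0003, 0, 0, 0, 0,
0, 0.0023, 0.0004, 0, 0, 0, 0,
0, 0.0029, 0.0004, 0, 0, 0, 0,
0, 0.0035, 0.0005, 0, 0, 0, 0,
0, 0.0041, 0.0006, 0, 0, 0, 0,
0, 0.0046, 0.0007, 0, 0, 0, 0,
0, 0.0052, 0.0008, 0, 0, 0, 0,
0, 0.0058, 0.0009, 0, 0, 0, 0,
```

Call:
step_arm:
  commands: [0,0.0006,0.0001,0,0,0,0,0,0.0012,0.0002,0,0,0,0,0,0.0017,0.0003,0,0,0,0,0,0.0023,0.0004,0,0,0,0,0,0.0029,0.0004,0,0,0,0,0,0.0035,0.0005,0,0,0,0,0,0.0041,0.0006,0,0,0,0,0,0.0046,0.0007,0,0,0,0,0,0.0052,0.0008,0,0,0,0,0,0.0058,0.0009,0,0,0,0]

```text
clock: 5.1
position: [0.5466, 0.0509, 0.0966]
ee_rot: [-0.079, 0.997, -0.0, -0.002]
ft_force: [-9.0, -1.4, 6.7]
grip_width: 0.001
grasp_force: 4.3
```

```bash
python3 - <<'E'
from plan import *
out(wp([[-.021,0,.096,99]],[10]))
E
```

```text
0, 0.0006, 0.0001, 0, 0, 0, 0,
0, 0.0012, 0.0002, 0, 0, 0, 0,
0, 0.0017, 0.0003, 0, 0, 0, 0,
0, 0.0023, 0.0004, 0, 0, 0, 0,
0, 0.0029, 0.0005, 0, 0, 0, 0,
0, 0.0035, 0.0006, 0, 0, 0, 0,
0, 0.004, 0.0006, 0, 0, 0, 0,
0, 0.0046, 0.0007, 0, 0, 0, 0,
0, 0.0052, 0.0008, 0, 0, 0, 0,
0, 0.0058, 0.0009, 0, 0, 0, 0,
```

Call:
step_arm:
  commands: [0,0.0006,0.0001,0,0,0,0,0,0.0012,0.0002,0,0,0,0,0,0.0017,0.0003,0,0,0,0,0,0.0023,0.0004,0,0,0,0,0,0.0029,0.0004,0,0,0,0,0,0.0035,0.0005,0,0,0,0,0,0.0041,0.0006,0,0,0,0,0,0.0046,0.0007,0,0,0,0,0,0.0052,0.0008,0,0,0,0,0,0.0058,0.0009,0,0,0,0]

```text
clock: 6.35
position: [0.5492, 0.0514, 0.0965]
ee_rot: [-0.079, 0.997, -0.001, -0.003]
ft_force: [-13.6, -1.8, 11.0]
grip_width: 0.001
grasp_force: 7.1
```

```bash
python3 - <<'E'
from plan import *
out(wp([[-.0185,0,.096,99]],[10]))
E
```

```text
0, 0.0004, 0.0001, 0, 0, 0, 0,
0, 0.0008, 0.0001, 0, 0, 0, 0,
0, 0.0012, 0.0002, 0, 0, 0, 0,
0, 0.0016, 0.0003, 0, 0, 0, 0,
0, 0.002, 0.0003, 0, 0, 0, 0,
0, 0.0024, 0.0004, 0, 0, 0, 0,
0, 0.0028, 0.0005, 0, 0, 0, 0,
0, 0.0033, 0.0006, 0, 0, 0, 0,
0, 0.0037, 0.0006, 0, 0, 0, 0,
0, 0.0041, 0.0007, 0, 0, 0, 0,
```

Call:
step_arm:
  commands: [0,0.0004,0.0001,0,0,0,0,0,0.0008,0.0001,0,0,0,0,0,0.0012,0.0002,0,0,0,0,0,0.0017,0.0003,0,0,0,0,0,0.0021,0.0003,0,0,0,0,0,0.0025,0.0004,0,0,0,0,0,0.0029,0.0005,0,0,0,0,0,0.0033,0.0005,0,0,0,0,0,0.0037,0.0006,0,0,0,0,0,0.0041,0.0007,0,0,0,0]

```text
clock: 7.6
position: [0.5491, 0.0513, 0.0959]
ee_rot: [-0.079, 0.997, -0.001, -0.005]
ft_force: [-26.7, -3.8, 17.7]
grip_width: -0.001
grasp_force: 13.4
```

The plate is hard against the posts: the force rose to 27 N with no further motion. Next is lever fl.

```bash
cat >> plan.py <<'E'
Z=.092
def lev(nut,a,k,off=.021,r=.052): return [*pol(nut,a,r,off),Z,a+9.2+k]
E
python3 - <<'E'
from plan import *
out(wp([[-.05,.0,.094,105],lev('fl',238,-90),lev('fl',234,-90)],[3,5,2]))
print()
out([lev('fl',234-d,-90) for d in (2,4,6,8,11,15,21,29,38,47)])
print()
out([lev('fl',187-d,-90) for d in (10,20,30,40,50,60,70,80,90,96)])
from h import camera; import cv2
cv2.imwrite('pics/t2.png',cv2.resize(camera('top')[142:250,200:335,::-1],None,fx=5.5,fy=5.5,interpolation=cv2.INTER_CUBIC))
E
```

```text
0, -0.0173, -0.0028, -0.0011, 0, 0, 0.0111,
0, -0.0346, -0.0056, -0.0022, 0, 0, 0.0222,
0, -0.0519, -0.0084, -0.0033, 0, 0, 0.0333,
0, -0.0643, -0.0038, -0.004, 0, 0, 0.0913,
0, -0.0768, 0.0009, -0.0046, 0, 0, 0.1493,
0, -0.0893, 0.0055, -0.0053, 0, 0, 0.2073,
0, -0.1018, 0.0102, -0.006, 0, 0, 0.2653,
0, -0.1143, 0.0148, -0.0066, 0, 0, 0.3233,
0, -0.1176, 0.015, -0.0066, 0, 0, 0.3122,
0, -0.1208, 0.0151, -0.0066, 0, 0, 0.3011,

0, -0.0033, 0.0004, -0, 0, 0, -0.0111,
0, -0.0065, 0.0008, -0, 0, 0, -0.0222,
0, -0.0097, 0.0014, -0, 0, 0, -0.0333,
0, -0.0129, 0.002, -0, 0, 0, -0.0444,
0, -0.0176, 0.0032, -0, 0, 0, -0.0611,
0, -0.0239, 0.0052, -0, 0, 0, -0.0833,
0, -0.0329, 0.009, -0, 0, 0, -0.1167,
0, -0.0442, 0.0155, -0, 0, 0, -0.1611,
0, -0.0557, 0.0246, -0, 0, 0, -0.2111,
0, -0.0657, 0.0354, -0, 0, 0, -0.2611,

0, -0.0089, 0.0136, -0, 0, 0, -0.0556,
0, -0.0153, 0.0286, -0, 0, 0, -0.1111,
0, -0.019, 0.0444, -0, 0, 0, -0.1667,
0, -0.0199, 0.0607, -0, 0, 0, -0.2222,
0, -0.018, 0.0769, -0, 0, 0, -0.2778,
0, -0.0133, 0.0925, -0, 0, 0, -0.3333,
0, -0.006, 0.107, -0, 0, 0, -0.3889,
0, 0.0038, 0.1201, -0, 0, 0, -0.4444,
0, 0.0157, 0.1312, -0, 0, 0, -0.5,
0, 0.0237, 0.1369, -0, 0, 0, -0.5333,
```

Call:
step_arm:
  commands: [0,-0.0173,-0.0028,-0.0011,0,0,0.0111,0,-0.0346,-0.0056,-0.0022,0,0,0.0222,0,-0.0519,-0.0084,-0.0033,0,0,0.0333,0,-0.0643,-0.0038,-0.004,0,0,0.0913,0,-0.0768,0.0009,-0.0046,0,0,0.1493,0,-0.0893,0.0055,-0.0053,0,0,0.2073,0,-0.1018,0.0102,-0.006,0,0,0.2653,0,-0.1143,0.0148,-0.0066,0,0,0.3233,0,-0.1176,0.015,-0.0066,0,0,0.3122,0,-0.1208,0.0151,-0.0066,0,0,0.3011]

```text
clock: 8.9
position: [0.4816, 0.061, 0.0929]
ee_rot: [-0.521, 0.854, 0.0, 0.0]
ft_force: [-0.1, -0.0, -0.0]
grip_width: 0.004
grasp_force: 0.0
```

Call:
step_arm:
  commands: [0,-0.0033,0.0004,0,0,0,-0.0111,0,-0.0065,0.0008,0,0,0,-0.0222,0,-0.0097,0.0014,0,0,0,-0.0333,0,-0.0129,0.002,0,0,0,-0.0444,0,-0.0176,0.0032,0,0,0,-0.0611,0,-0.0239,0.0052,0,0,0,-0.0833,0,-0.0329,0.009,0,0,0,-0.1167,0,-0.0442,0.0155,0,0,0,-0.1611,0,-0.0557,0.0246,0,0,0,-0.2111,0,-0.0657,0.0354,0,0,0,-0.2611]

```text
clock: 10.15
position: [0.4417, 0.082, 0.0928]
ee_rot: [-0.138, 0.991, -0.0, -0.0]
ft_force: [-0.0, -1.9, -0.4]
grip_width: -0.002
grasp_force: 0.9
```

Call:
step_arm:
  commands: [0,-0.0089,0.0136,0,0,0,-0.0556,0,-0.0153,0.0286,0,0,0,-0.1111,0,-0.019,0.0444,0,0,0,-0.1667,0,-0.0199,0.0607,0,0,0,-0.2222,0,-0.018,0.0769,0,0,0,-0.2778,0,-0.0133,0.0925,0,0,0,-0.3333,0,-0.006,0.107,0,0,0,-0.3889,0,0.0038,0.1201,0,0,0,-0.4444,0,0.0157,0.1312,0,0,0,-0.5,0,0.0237,0.1369,0,0,0,-0.5333]

```text
clock: 11.4
position: [0.4557, 0.1652, 0.0926]
ee_rot: [0.643, 0.766, -0.0, -0.001]
ft_force: [-2.5, 0.5, 0.4]
grip_width: 0.004
grasp_force: 1.1
```

```bash
cat > chk.py <<'E'
from h import *
from plan import *
import sys
def stat(nut,k):
    o=get_obs(); c=load(); a=c[3]-9.2-k; w=np.radians(a+9.2)
    n=np.array([np.sin(w),-np.cos(w)])  # push (clockwise) direction
    u=np.array([np.cos(w),np.sin(w)])
    f=o['ft_force']; d=np.array(o['position'][:2])-c[:2]
    print('a',round(a,1),'push N',round(-f[:2]@n,2),'radial',round(f[:2]@u,2),'fz',round(f[2],2),'lag mm push/rad',np.round([-d@n*1e3,d@u*1e3],2),'Tz',round(o['torque'][2],3),'j7',round(o['joint_pos'][6],2),'t',o['clock'])
E
python3 - <<'E'
from chk import *
stat('fl',-90)
out([lev('fl',91-d,-90) for d in (2,4,6,8,10,11,12,12,12,12)])
E
```

```text
a 91.0 push N 2.35 radial 0.95 fz 0.44 lag mm push/rad [0.39 0.26] Tz 0.055 j7 -0.42 t 11.4
0, 0.0027, 0.0016, -0, 0, 0, -0.0111,
0, 0.0056, 0.0032, -0, 0, 0, -0.0223,
0, 0.0085, 0.0047, -0, 0, 0, -0.0334,
0, 0.0114, 0.0061, -0, 0, 0, -0.0445,
0, 0.0144, 0.0074, -0, 0, 0, -0.0556,
0, 0.016, 0.008, -0, 0, 0, -0.0611,
0, 0.0175, 0.0086, -0, 0, 0, -0.0667,
0, 0.0175, 0.0086, -0, 0, 0, -0.0667,
0, 0.0175, 0.0086, -0, 0, 0, -0.0667,
0, 0.0175, 0.0086, -0, 0, 0, -0.0667,
```

Call:
step_arm:
  commands: [0,0.0027,0.0016,0,0,0,-0.0111,0,0.0056,0.0032,0,0,0,-0.0223,0,0.0085,0.0047,0,0,0,-0.0334,0,0.0114,0.0061,0,0,0,-0.0445,0,0.0144,0.0074,0,0,0,-0.0556,0,0.016,0.008,0,0,0,-0.0611,0,0.0175,0.0086,0,0,0,-0.0667,0,0.0175,0.0086,0,0,0,-0.0667,0,0.0175,0.0086,0,0,0,-0.0667,0,0.0175,0.0086,0,0,0,-0.0667]

```text
clock: 12.65
position: [0.4667, 0.1697, 0.0929]
ee_rot: [0.718, 0.696, 0.0, 0.0]
ft_force: [-2.1, 1.2, -1.3]
grip_width: -0.0
grasp_force: 0.9
```

```bash
python3 - <<'E'
from chk import *
stat('fl',-90)
out([lev('fl',79-d,-90) for d in (1.5,3,4.5,6,7.5,9,10,11,12,12)])
E
```

```text
a 79.0 push N 2.1 radial 1.13 fz -1.32 lag mm push/rad [-0.17 -0.46] Tz 0.009 j7 -0.63 t 12.65
0, 0.0023, 0.0008, -0, 0, 0, -0.0083,
0, 0.0046, 0.0016, -0, 0, 0, -0.0167,
0, 0.007, 0.0023, -0, 0, 0, -0.025,
0, 0.0093, 0.0029, -0, 0, 0, -0.0333,
0, 0.0117, 0.0035, -0, 0, 0, -0.0417,
0, 0.0141, 0.004, -0, 0, 0, -0.05,
0, 0.0157, 0.0043, -0, 0, 0, -0.0556,
0, 0.0173, 0.0045, -0, 0, 0, -0.0611,
0, 0.0189, 0.0048, -0, 0, 0, -0.0667,
0, 0.0189, 0.0048, -0, 0, 0, -0.0667,
```

Call:
step_arm:
  commands: [0,0.0023,0.0008,0,0,0,-0.0083,0,0.0046,0.0016,0,0,0,-0.0167,0,0.007,0.0023,0,0,0,-0.025,0,0.0093,0.0029,0,0,0,-0.0333,0,0.0117,0.0035,0,0,0,-0.0417,0,0.0141,0.004,0,0,0,-0.05,0,0.0157,0.0043,0,0,0,-0.0556,0,0.0173,0.0045,0,0,0,-0.0611,0,0.0189,0.0048,0,0,0,-0.0667,0,0.0189,0.0048,0,0,0,-0.0667]

```text
clock: 13.9
position: [0.4782, 0.1726, 0.0929]
ee_rot: [0.787, 0.617, 0.0, 0.0]
ft_force: [-1.7, 1.6, -0.3]
grip_width: 0.002
grasp_force: 0.9
```

```bash
cp cmd.json cmd_prev.json; python3 - <<'E'
from chk import *
stat('fl',-90)
out([lev('fl',67-d,-90) for d in (1.5,3,4.5,6,7.5,9,10,11,12,12)])
E
```

```text
a 67.0 push N 2.04 radial 1.16 fz -0.31 lag mm push/rad [-0.36 -0.3 ] Tz 0.007 j7 -0.84 t 13.9
0, 0.0024, 0.0003, -0, 0, 0, -0.0083,
0, 0.0049, 0.0006, -0, 0, 0, -0.0166,
0, 0.0073, 0.0007, -0, 0, 0, -0.025,
0, 0.0098, 0.0009, -0, 0, 0, -0.0333,
0, 0.0122, 0.0009, -0, 0, 0, -0.0416,
0, 0.0147, 0.0009, -0, 0, 0, -0.05,
0, 0.0163, 0.0009, -0, 0, 0, -0.0555,
0, 0.0179, 0.0008, -0, 0, 0, -0.0611,
0, 0.0195, 0.0007, -0, 0, 0, -0.0666,
0, 0.0195, 0.0007, -0, 0, 0, -0.0666,
```

Call:
step_arm:
  commands: [0,0.0024,0.0003,0,0,0,-0.0083,0,0.0049,0.0006,0,0,0,-0.0166,0,0.0073,0.0007,0,0,0,-0.025,0,0.0098,0.0009,0,0,0,-0.0333,0,0.0122,0.0009,0,0,0,-0.0416,0,0.0147,0.0009,0,0,0,-0.05,0,0.0163,0.0009,0,0,0,-0.0555,0,0.0179,0.0008,0,0,0,-0.0611,0,0.0195,0.0007,0,0,0,-0.0666,0,0.0195,0.0007,0,0,0,-0.0666]

```text
clock: 15.15
position: [0.4899, 0.173, 0.0929]
ee_rot: [0.847, 0.531, 0.0, 0.0]
ft_force: [-0.7, 1.6, -0.3]
grip_width: 0.002
grasp_force: 1.0
```

```bash
cp cmd.json cmd_prev.json; python3 - <<'E'
from chk import *
stat('fl',-90)
out([lev('fl',55-d,-90) for d in (1.5,3,4.5,6,7.5,9,10,11,12,12)])
E
```

```text
a 55.0 push N 1.34 radial 1.09 fz -0.29 lag mm push/rad [-0.42 -0.25] Tz -0.036 j7 -1.04 t 15.15
0, 0.0025, -0.0002, -0, 0, 0, -0.0084,
0, 0.0049, -0.0004, -0, 0, 0, -0.0167,
0, 0.0073, -0.0007, -0, 0, 0, -0.025,
0, 0.0098, -0.0011, -0, 0, 0, -0.0334,
0, 0.0122, -0.0016, -0, 0, 0, -0.0417,
0, 0.0146, -0.0021, -0, 0, 0, -0.05,
0, 0.0161, -0.0024, -0, 0, 0, -0.0556,
0, 0.0177, -0.0028, -0, 0, 0, -0.0611,
0, 0.0193, -0.0033, -0, 0, 0, -0.0667,
0, 0.0193, -0.0033, -0, 0, 0, -0.0667,
```

Call:
step_arm:
  commands: [0,0.0025,-0.0002,0,0,0,-0.0084,0,0.0049,-0.0004,0,0,0,-0.0167,0,0.0073,-0.0007,0,0,0,-0.025,0,0.0098,-0.0011,0,0,0,-0.0334,0,0.0122,-0.0016,0,0,0,-0.0417,0,0.0146,-0.0021,0,0,0,-0.05,0,0.0161,-0.0024,0,0,0,-0.0556,0,0.0177,-0.0028,0,0,0,-0.0611,0,0.0193,-0.0033,0,0,0,-0.0667,0,0.0193,-0.0033,0,0,0,-0.0667]

```text
clock: 16.4
position: [0.5014, 0.171, 0.0928]
ee_rot: [0.898, 0.44, 0.0, 0.0]
ft_force: [-1.2, 1.7, 0.3]
grip_width: 0.003
grasp_force: 1.0
```

```bash
cp cmd.json cmd_prev.json; python3 - <<'E'
from chk import *
stat('fl',-90)
out([lev('fl',43-d,-90) for d in (1.5,3,4.5,6,7.5,9,10,11,12,12)])
E
```

```text
a 43.0 push N 2.03 radial 0.59 fz 0.28 lag mm push/rad [-0.44 -0.2 ] Tz 0.047 j7 -1.24 t 16.4
0, 0.0023, -0.0007, -0, 0, 0, -0.0083,
0, 0.0047, -0.0014, -0, 0, 0, -0.0167,
0, 0.007, -0.0023, -0, 0, 0, -0.025,
0, 0.0093, -0.0031, -0, 0, 0, -0.0333,
0, 0.0115, -0.0041, -0, 0, 0, -0.0417,
0, 0.0138, -0.0051, -0, 0, 0, -0.05,
0, 0.0152, -0.0058, -0, 0, 0, -0.0556,
0, 0.0167, -0.0065, -0, 0, 0, -0.0611,
0, 0.0181, -0.0072, -0, 0, 0, -0.0667,
0, 0.0181, -0.0072, -0, 0, 0, -0.0667,
```

Call:
step_arm:
  commands: [0,0.0023,-0.0007,0,0,0,-0.0083,0,0.0047,-0.0014,0,0,0,-0.0167,0,0.007,-0.0023,0,0,0,-0.025,0,0.0093,-0.0031,0,0,0,-0.0333,0,0.0115,-0.0041,0,0,0,-0.0417,0,0.0138,-0.0051,0,0,0,-0.05,0,0.0152,-0.0058,0,0,0,-0.0556,0,0.0167,-0.0065,0,0,0,-0.0611,0,0.0181,-0.0072,0,0,0,-0.0667,0,0.0181,-0.0072,0,0,0,-0.0667]

```text
clock: 17.65
position: [0.5123, 0.1667, 0.0928]
ee_rot: [0.939, 0.344, 0.0, 0.0]
ft_force: [-1.4, 1.1, -0.0]
grip_width: 0.002
grasp_force: 1.0
```

```bash
cp cmd.json cmd_prev.json; python3 - <<'E'
from chk import *
stat('fl',-90)
out([lev('fl',31-d,-90) for d in (1.5,3,4.5,6,7.5,9,10,11,12,12)])
E
```

```text
a 31.0 push N 1.74 radial -0.31 fz -0.03 lag mm push/rad [-0.5  -0.13] Tz 0.072 j7 -1.43 t 17.65
0, 0.0022, -0.0012, -0, 0, 0, -0.0083,
0, 0.0043, -0.0024, -0, 0, 0, -0.0166,
0, 0.0064, -0.0037, -0, 0, 0, -0.025,
0, 0.0085, -0.005, -0, 0, 0, -0.0333,
0, 0.0105, -0.0064, -0, 0, 0, -0.0416,
0, 0.0124, -0.0079, -0, 0, 0, -0.05,
0, 0.0137, -0.0089, -0, 0, 0, -0.0555,
0, 0.015, -0.0099, -0, 0, 0, -0.0611,
0, 0.0163, -0.0109, -0, 0, 0, -0.0666,
0, 0.0163, -0.0109, -0, 0, 0, -0.0666,
```

Call:
step_arm:
  commands: [0,0.0022,-0.0012,0,0,0,-0.0083,0,0.0043,-0.0024,0,0,0,-0.0166,0,0.0064,-0.0037,0,0,0,-0.025,0,0.0085,-0.005,0,0,0,-0.0333,0,0.0105,-0.0064,0,0,0,-0.0416,0,0.0124,-0.0079,0,0,0,-0.05,0,0.0137,-0.0089,0,0,0,-0.0555,0,0.015,-0.0099,0,0,0,-0.0611,0,0.0163,-0.0109,0,0,0,-0.0666,0,0.0163,-0.0109,0,0,0,-0.0666]

```text
clock: 18.9
position: [0.5209, 0.1616, 0.0927]
ee_rot: [0.97, 0.244, -0.001, -0.001]
ft_force: [-5.9, 6.8, 0.4]
grip_width: 0.005
grasp_force: 4.6
```

```bash
cp cmd.json cmd_prev.json; python3 - <<'E'
from chk import *
stat('fl',-90)
out([lev('fl',19-d,-90) for d in (1,2,3,4,5,6,7,8,8,8)])
cv2.imwrite('pics/sc2.png',cv2.resize(camera('scene')[165:290,225:385,::-1],None,fx=4.5,fy=4.5,interpolation=cv2.INTER_CUBIC))
E
```

```text
a 19.0 push N 8.78 radial -1.99 fz 0.45 lag mm push/rad [ 1.34 -0.32] Tz 0.049 j7 -1.61 t 18.9
0, 0.0012, -0.0011, -0, 0, 0, -0.0056,
0, 0.0025, -0.0021, -0, 0, 0, -0.0111,
0, 0.0037, -0.0032, -0, 0, 0, -0.0167,
0, 0.0049, -0.0043, -0, 0, 0, -0.0223,
0, 0.006, -0.0055, -0, 0, 0, -0.0278,
0, 0.0072, -0.0066, -0, 0, 0, -0.0334,
0, 0.0083, -0.0078, -0, 0, 0, -0.0389,
0, 0.0094, -0.009, -0, 0, 0, -0.0445,
0, 0.0094, -0.009, -0, 0, 0, -0.0445,
0, 0.0094, -0.009, -0, 0, 0, -0.0445,
```

View pics/sc2.png

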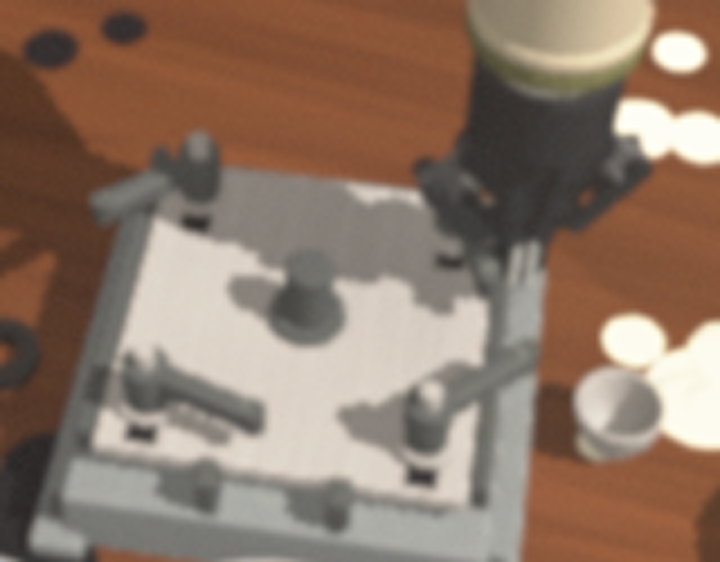

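Lever fl has come tight: 8.8 N with the arm sharply stiffer. The picture shows the finger at its lever at (500,255) and the other levers untouched. I'll give it a slight extra nudge, back off, and move to br.

```bash
cp cmd_prev.json cmd.json; python3 - <<'E'
from plan import *
f=lambda a,z=Z:[*pol('fl',a,.052,.021),z,a+9.2-90]
q=f(27)
out([f(18),f(17),f(16),f(16),f(21),f(27),[*q[:2],.12,-44],[*q[:2],.155,-34],[*(np.array(q[:2])+[.01,-.02]),.155,-24],[*(np.array(q[:2])+[.02,-.04]),.155,-14]])
print()
g=lambda a,z=Z:[*pol('br',a,.052,.0165),z,a+9.2]
out(wp([[*g(83)[:2],.155,88]],[10]))
print()
out([[*g(83)[:2],.135,92],[*g(83)[:2],.112,92],[*g(83)[:2],Z,92]]+[g(a) for a in (82,80,78,76,74,72,69)])
E
```

```text
0, 0.0012, -0.0011, -0, 0, 0, -0.0056,
0, 0.0025, -0.0021, -0, 0, 0, -0.0111,
0, 0.0037, -0.0032, -0, 0, 0, -0.0167,
0, 0.0037, -0.0032, -0, 0, 0, -0.0167,
0, -0.0026, 0.002, -0, 0, 0, 0.0111,
0, -0.0106, 0.0076, -0, 0, 0, 0.0444,
0, -0.0106, 0.0076, 0.0466, 0, 0, 0.0989,
0, -0.0106, 0.0076, 0.105, 0, 0, 0.1544,
0, 0.0112, -0.0226, 0.105, 0, 0, 0.21,
0, 0.033, -0.0528, 0.105, 0, 0, 0.2655,

0, 0.0163, -0.014, -0, 0, 0, 0.0567,
0, 0.0326, -0.028, -0, 0, 0, 0.1133,
0, 0.049, -0.0421, -0, 0, 0, 0.17,
0, 0.0653, -0.0561, -0, 0, 0, 0.2267,
0, 0.0816, -0.0701, -0, 0, 0, 0.2833,
0, 0.0979, -0.0841, -0, 0, 0, 0.34,
0, 0.1142, -0.0981, -0, 0, 0, 0.3967,
0, 0.1305, -0.1121, -0, 0, 0, 0.4534,
0, 0.1469, -0.1262, -0, 0, 0, 0.51,
0, 0.1632, -0.1402, -0, 0, 0, 0.5667,

0, -0, 0, -0.0334, 0, 0, 0.0222,
0, -0, 0, -0.0717, 0, 0, 0.0222,
0, -0, 0, -0.105, 0, 0, 0.0222,
0, 0.0015, 0.0005, -0.105, 0, 0, 0.0178,
0, 0.0045, 0.0015, -0.105, 0, 0, 0.0067,
0, 0.0076, 0.0024, -0.105, 0, 0, -0.0045,
0, 0.0106, 0.0031, -0.105, 0, 0, -0.0156,
0, 0.0137, 0.0038, -0.105, 0, 0, -0.0267,
0, 0.0169, 0.0043, -0.105, 0, 0, -0.0378,
0, 0.0216, 0.0049, -0.105, 0, 0, -0.0545,
```

Call:
step_arm:
  commands: [0,0.0012,-0.0011,0,0,0,-0.0056,0,0.0025,-0.0021,0,0,0,-0.0111,0,0.0037,-0.0032,0,0,0,-0.0167,0,0.0037,-0.0032,0,0,0,-0.0167,0,-0.0026,0.002,0,0,0,0.0111,0,-0.0106,0.0076,0,0,0,0.0444,0,-0.0106,0.0076,0.0466,0,0,0.0989,0,-0.0106,0.0076,0.105,0,0,0.1544,0,0.0112,-0.0226,0.105,0,0,0.21,0,0.033,-0.0528,0.105,0,0,0.2655]

```text
clock: 20.2
position: [0.5429, 0.1271, 0.1566]
ee_rot: [0.787, 0.617, 0.0, 0.001]
ft_force: [-0.1, 1.7, 0.2]
grip_width: 0.001
grasp_force: 0.0
```

Call:
step_arm:
  commands: [0,0.0163,-0.014,0,0,0,0.0567,0,0.0326,-0.028,0,0,0,0.1133,0,0.049,-0.0421,0,0,0,0.17,0,0.0653,-0.0561,0,0,0,0.2267,0,0.0816,-0.0701,0,0,0,0.2833,0,0.0979,-0.0841,0,0,0,0.34,0,0.1142,-0.0981,0,0,0,0.3967,0,0.1305,-0.1121,0,0,0,0.4534,0,0.1469,-0.1262,0,0,0,0.51,0,0.1632,-0.1402,0,0,0,0.5667]

```text
clock: 21.45
position: [0.6405, 0.0427, 0.1558]
ee_rot: [0.016, 1.0, -0.001, 0.0]
ft_force: [0.2, 0.2, -0.8]
grip_width: 0.0
grasp_force: 0.0
```

Call:
step_arm:
  commands: [0,0,0,-0.0334,0,0,0.0222,0,0,0,-0.0717,0,0,0.0222,0,0,0,-0.105,0,0,0.0222,0,0.0015,0.0005,-0.105,0,0,0.0178,0,0.0045,0.0015,-0.105,0,0,0.0067,0,0.0076,0.0024,-0.105,0,0,-0.0045,0,0.0106,0.0031,-0.105,0,0,-0.0156,0,0.0137,0.0038,-0.105,0,0,-0.0267,0,0.0169,0.0043,-0.105,0,0,-0.0378,0,0.0216,0.0049,-0.105,0,0,-0.0545]

```text
clock: 22.7
position: [0.6526, 0.0475, 0.0929]
ee_rot: [0.104, 0.995, 0.0, -0.0]
ft_force: [-1.0, 0.6, 1.4]
grip_width: 0.001
grasp_force: 0.8
```

```bash
cp cmd.json cmd_prev.json; cat >> plan.py <<'E'
KB={'fl':(-90,.021),'br':(0,.0165),'bl':(0,.0165),'fr':(-180,.0165)}
def L(nut,a,z=Z,dk=0): return [*pol(nut,a,.052,KB[nut][1]),z,a+9.2+KB[nut][0]+dk]
E
python3 - <<'E'
from chk import *
stat('br',0)
out([L('br',69-d) for d in (4,9,15,22,30,39,49,59,69,79)])
print()
out([L('br',-10-d) for d in (10,20,30,40,49,56,60,63,66,66)])
E
```

```text
a 69.0 push N 1.14 radial 0.42 fz 1.41 lag mm push/rad [-0.1 -0.2] Tz 0.07 j7 0.91 t 22.7
0, 0.0063, 0.0005, -0, 0, 0, -0.0222,
0, 0.0143, 0.0004, -0, 0, 0, -0.05,
0, 0.0237, -0.0006, -0, 0, 0, -0.0833,
0, 0.0345, -0.0031, -0, 0, 0, -0.1222,
0, 0.0465, -0.0075, -0, 0, 0, -0.1666,
0, 0.059, -0.0143, -0, 0, 0, -0.2166,
0, 0.0714, -0.0241, -0, 0, 0, -0.2722,
0, 0.082, -0.0359, -0, 0, 0, -0.3277,
0, 0.0904, -0.0494, -0, 0, 0, -0.3833,
0, 0.0963, -0.0641, -0, 0, 0, -0.4388,

0, 0.0032, -0.0155, -0, 0, 0, -0.0556,
0, 0.0037, -0.0313, -0, 0, 0, -0.1112,
0, 0.0015, -0.047, -0, 0, 0, -0.1667,
0, -0.0035, -0.0621, -0, 0, 0, -0.2223,
0, -0.0101, -0.0747, -0, 0, 0, -0.2723,
0, -0.0166, -0.0837, -0, 0, 0, -0.3112,
0, -0.0208, -0.0885, -0, 0, 0, -0.3334,
0, -0.0241, -0.0919, -0, 0, 0, -0.35,
0, -0.0276, -0.0951, -0, 0, 0, -0.3667,
0, -0.0276, -0.0951, -0, 0, 0, -0.3667,
```

Call:
step_arm:
  commands: [0,0.0063,0.0005,0,0,0,-0.0222,0,0.0143,0.0004,0,0,0,-0.05,0,0.0237,-0.0006,0,0,0,-0.0833,0,0.0345,-0.0031,0,0,0,-0.1222,0,0.0465,-0.0075,0,0,0,-0.1666,0,0.059,-0.0143,0,0,0,-0.2166,0,0.0714,-0.0241,0,0,0,-0.2722,0,0.082,-0.0359,0,0,0,-0.3277,0,0.0904,-0.0494,0,0,0,-0.3833,0,0.0963,-0.0641,0,0,0,-0.4388]

```text
clock: 23.95
position: [0.7104, 0.0099, 0.0928]
ee_rot: [0.714, 0.7, 0.0, -0.001]
ft_force: [-1.8, 1.4, 0.6]
grip_width: 0.002
grasp_force: 1.2
```

Call:
step_arm:
  commands: [0,0.0032,-0.0155,0,0,0,-0.0556,0,0.0037,-0.0313,0,0,0,-0.1112,0,0.0015,-0.047,0,0,0,-0.1667,0,-0.0035,-0.0621,0,0,0,-0.2223,0,-0.0101,-0.0747,0,0,0,-0.2723,0,-0.0166,-0.0837,0,0,0,-0.3112,0,-0.0208,-0.0885,0,0,0,-0.3334,0,-0.0241,-0.0919,0,0,0,-0.35,0,-0.0276,-0.0951,0,0,0,-0.3667,0,-0.0276,-0.0951,0,0,0,-0.3667]

```text
clock: 25.2
position: [0.6942, -0.0475, 0.093]
ee_rot: [0.98, 0.201, 0.0, -0.0]
ft_force: [2.2, 2.5, 0.8]
grip_width: 0.003
grasp_force: 0.9
```

```bash
cp cmd.json cmd_prev.json; python3 - <<'E'
from chk import *
stat('br',0)
out([L('br',-76-d) for d in (1.5,3,4.5,6,7.5,9,10,11,12,12)])
E
```

```text
a -76.0 push N 2.98 radial -1.45 fz 0.84 lag mm push/rad [ 0.49 -0.05] Tz -0.035 j7 -1.27 t 25.2
0, -0.0019, -0.0015, -0, 0, 0, -0.0083,
0, -0.0037, -0.003, -0, 0, 0, -0.0167,
0, -0.0056, -0.0045, -0, 0, 0, -0.025,
0, -0.0075, -0.0058, -0, 0, 0, -0.0333,
0, -0.0095, -0.0072, -0, 0, 0, -0.0417,
0, -0.0115, -0.0085, -0, 0, 0, -0.05,
0, -0.0129, -0.0093, -0, 0, 0, -0.0556,
0, -0.0143, -0.0101, -0, 0, 0, -0.0611,
0, -0.0156, -0.0109, -0, 0, 0, -0.0667,
0, -0.0156, -0.0109, -0, 0, 0, -0.0667,
```

Call:
step_arm:
  commands: [0,-0.0019,-0.0015,0,0,0,-0.0083,0,-0.0037,-0.003,0,0,0,-0.0167,0,-0.0056,-0.0045,0,0,0,-0.025,0,-0.0075,-0.0058,0,0,0,-0.0333,0,-0.0095,-0.0072,0,0,0,-0.0417,0,-0.0115,-0.0085,0,0,0,-0.05,0,-0.0129,-0.0093,0,0,0,-0.0556,0,-0.0143,-0.0101,0,0,0,-0.0611,0,-0.0156,-0.0109,0,0,0,-0.0667,0,-0.0156,-0.0109,0,0,0,-0.0667]

```text
clock: 26.45
position: [0.6845, -0.0548, 0.0929]
ee_rot: [0.995, 0.097, -0.0, 0.0]
ft_force: [1.4, 1.8, 0.8]
grip_width: -0.002
grasp_force: 0.9
```

```bash
cp cmd.json cmd_prev.json; python3 - <<'E'
from chk import *
stat('br',0)
out([L('br',-88-d) for d in (1.5,3,4.5,6,7.5,9,10,11,12,12)])
E
```

```text
a -88.0 push N 1.77 radial -1.5 fz 0.84 lag mm push/rad [0.01 0.5 ] Tz -0.017 j7 -1.46 t 26.45
0, -0.0021, -0.0011, -0, 0, 0, -0.0083,
0, -0.0043, -0.0022, -0, 0, 0, -0.0166,
0, -0.0064, -0.0032, -0, 0, 0, -0.025,
0, -0.0086, -0.0041, -0, 0, 0, -0.0333,
0, -0.0108, -0.005, -0, 0, 0, -0.0416,
0, -0.013, -0.0058, -0, 0, 0, -0.05,
0, -0.0145, -0.0064, -0, 0, 0, -0.0555,
0, -0.016, -0.0069, -0, 0, 0, -0.0611,
0, -0.0176, -0.0073, -0, 0, 0, -0.0666,
0, -0.0176, -0.0073, -0, 0, 0, -0.0666,
```

Call:
step_arm:
  commands: [0,-0.0021,-0.0011,0,0,0,-0.0083,0,-0.0043,-0.0022,0,0,0,-0.0166,0,-0.0064,-0.0032,0,0,0,-0.025,0,-0.0086,-0.0041,0,0,0,-0.0333,0,-0.0108,-0.005,0,0,0,-0.0416,0,-0.013,-0.0058,0,0,0,-0.05,0,-0.0145,-0.0064,0,0,0,-0.0555,0,-0.016,-0.0069,0,0,0,-0.0611,0,-0.0176,-0.0073,0,0,0,-0.0666,0,-0.0176,-0.0073,0,0,0,-0.0666]

```text
clock: 27.7
position: [0.6739, -0.0592, 0.0929]
ee_rot: [1.0, -0.007, -0.0, 0.0]
ft_force: [2.2, 1.5, 0.1]
grip_width: 0.001
grasp_force: 0.9
```

```bash
cp cmd.json cmd_prev.json; python3 - <<'E'
from chk import *
stat('br',0)
out([L('br',-100-d) for d in (1.5,3,4.5,6,7.5,9,10,11,12,12)])
E
```

```text
a -100.0 push N 2.17 radial -1.53 fz 0.08 lag mm push/rad [0.11 0.48] Tz -0.042 j7 -1.65 t 27.7
0, -0.0022, -0.0007, -0, 0, 0, -0.0084,
0, -0.0045, -0.0013, -0, 0, 0, -0.0167,
0, -0.0069, -0.0018, -0, 0, 0, -0.025,
0, -0.0092, -0.0023, -0, 0, 0, -0.0334,
0, -0.0115, -0.0027, -0, 0, 0, -0.0417,
0, -0.0139, -0.0031, -0, 0, 0, -0.05,
0, -0.0155, -0.0033, -0, 0, 0, -0.0556,
0, -0.017, -0.0035, -0, 0, 0, -0.0612,
0, -0.0186, -0.0036, -0, 0, 0, -0.0667,
0, -0.0186, -0.0036, -0, 0, 0, -0.0667,
```

Call:
step_arm:
  commands: [0,-0.0022,-0.0007,0,0,0,-0.0084,0,-0.0045,-0.0013,0,0,0,-0.0167,0,-0.0069,-0.0018,0,0,0,-0.025,0,-0.0092,-0.0023,0,0,0,-0.0334,0,-0.0115,-0.0027,0,0,0,-0.0417,0,-0.0139,-0.0031,0,0,0,-0.05,0,-0.0155,-0.0033,0,0,0,-0.0556,0,-0.017,-0.0035,0,0,0,-0.0612,0,-0.0186,-0.0036,0,0,0,-0.0667,0,-0.0186,-0.0036,0,0,0,-0.0667]

```text
clock: 28.95
position: [0.6627, -0.0613, 0.0928]
ee_rot: [0.994, -0.111, -0.0, 0.0]
ft_force: [2.5, 1.3, 1.0]
grip_width: 0.002
grasp_force: 0.9
```

```bash
cp cmd.json cmd_prev.json; python3 - <<'E'
from chk import *
stat('br',0)
out([L('br',-112-d) for d in (1.5,3,4.5,6,7.5,9,10,11,12,12)])
E
```

```text
a -112.0 push N 2.18 radial -1.83 fz 0.99 lag mm push/rad [0.18 0.4 ] Tz -0.047 j7 -1.84 t 28.95
0, -0.0024, -0.0002, -0, 0, 0, -0.0083,
0, -0.0048, -0.0003, -0, 0, 0, -0.0167,
0, -0.0072, -0.0003, -0, 0, 0, -0.025,
0, -0.0095, -0.0003, -0, 0, 0, -0.0333,
0, -0.0119, -0.0002, -0, 0, 0, -0.0417,
0, -0.0143, -0.0001, -0, 0, 0, -0.05,
0, -0.0159, 0, -0, 0, 0, -0.0556,
0, -0.0175, 0.0002, -0, 0, 0, -0.0611,
0, -0.019, 0.0004, -0, 0, 0, -0.0667,
0, -0.019, 0.0004, -0, 0, 0, -0.0667,
```

Call:
step_arm:
  commands: [0,-0.0024,-0.0002,0,0,0,-0.0083,0,-0.0048,-0.0003,0,0,0,-0.0167,0,-0.0072,-0.0003,0,0,0,-0.025,0,-0.0095,-0.0003,0,0,0,-0.0333,0,-0.0119,-0.0002,0,0,0,-0.0417,0,-0.0143,-0.0001,0,0,0,-0.05,0,-0.0159,0,0,0,0,-0.0556,0,-0.0175,0.0002,0,0,0,-0.0611,0,-0.019,0.0004,0,0,0,-0.0667,0,-0.019,0.0004,0,0,0,-0.0667]

```text
clock: 30.2
position: [0.6514, -0.0611, 0.0929]
ee_rot: [0.977, -0.215, 0.0, 0.0]
ft_force: [2.3, 1.2, 0.1]
grip_width: -0.001
grasp_force: 1.1
```

```bash
cp cmd.json cmd_prev.json; python3 - <<'E'
from chk import *
stat('br',0)
out([L('br',-124-d) for d in (1.5,3,4.5,6,7.5,9,10,11,12,12)])
E
```

```text
a -124.0 push N 1.55 radial -2.02 fz 0.13 lag mm push/rad [0.32 0.38] Tz 0.03 j7 -2.03 t 30.2
0, -0.0024, 0.0003, -0, 0, 0, -0.0083,
0, -0.0047, 0.0007, -0, 0, 0, -0.0166,
0, -0.0071, 0.0011, -0, 0, 0, -0.025,
0, -0.0094, 0.0017, -0, 0, 0, -0.0333,
0, -0.0117, 0.0022, -0, 0, 0, -0.0416,
0, -0.014, 0.0029, -0, 0, 0, -0.05,
0, -0.0155, 0.0033, -0, 0, 0, -0.0555,
0, -0.017, 0.0038, -0, 0, 0, -0.0611,
0, -0.0185, 0.0043, -0, 0, 0, -0.0666,
0, -0.0185, 0.0043, -0, 0, 0, -0.0666,
```

Call:
step_arm:
  commands: [0,-0.0024,0.0003,0,0,0,-0.0083,0,-0.0047,0.0007,0,0,0,-0.0166,0,-0.0071,0.0011,0,0,0,-0.025,0,-0.0094,0.0017,0,0,0,-0.0333,0,-0.0117,0.0022,0,0,0,-0.0416,0,-0.014,0.0029,0,0,0,-0.05,0,-0.0155,0.0033,0,0,0,-0.0555,0,-0.017,0.0038,0,0,0,-0.0611,0,-0.0185,0.0043,0,0,0,-0.0666,0,-0.0185,0.0043,0,0,0,-0.0666]

```text
clock: 31.45
position: [0.6416, -0.0592, 0.0932]
ee_rot: [0.949, -0.316, 0.002, -0.0]
ft_force: [10.5, -2.5, -3.4]
grip_width: -0.001
grasp_force: 4.7
```

```bash
cp cmd.json cmd_prev.json; python3 - <<'E'
from chk import *
stat('br',0)
out([L('br',-136-d) for d in (1,2,3,4,5,6,7,8,8,8)])
E
```

```text
a -136.0 push N 9.93 radial -4.32 fz -3.43 lag mm push/rad [1.88 0.06] Tz -0.024 j7 -2.23 t 31.45
0, -0.0015, 0.0005, -0, 0, 0, -0.0056,
0, -0.003, 0.0011, -0, 0, 0, -0.0112,
0, -0.0045, 0.0017, -0, 0, 0, -0.0167,
0, -0.006, 0.0023, -0, 0, 0, -0.0223,
0, -0.0074, 0.0029, -0, 0, 0, -0.0278,
0, -0.0089, 0.0036, -0, 0, 0, -0.0334,
0, -0.0103, 0.0043, -0, 0, 0, -0.0389,
0, -0.0117, 0.005, -0, 0, 0, -0.0445,
0, -0.0117, 0.005, -0, 0, 0, -0.0445,
0, -0.0117, 0.005, -0, 0, 0, -0.0445,
```

Lever br is tight at about 10 N. Next is fr.

```bash
cp cmd_prev.json cmd.json; sed -i "s/'fr':(-180/'fr':(180/" plan.py; python3 - <<'E'
from plan import *
f=lambda a:L('br',a)
q=f(-127)
out([f(-137),f(-138),f(-138),f(-133),f(-127),[*q[:2],.122,-108],[*q[:2],.155,-98],[q[0]-.005,q[1],.155,-88],[q[0]-.01,q[1],.155,-78],[q[0]-.015,q[1],.155,-68]])
print()
g=L('fr',-37.5)
out(wp([[*g[:2],.155,34]],[10]))
print()
out(wp([[*g[:2],.155,104],[*g[:2],.14,125]],[7,3])) if 0 else out([[*g[:2],.155,34+10.2*i] for i in range(1,11)])
print()
out([[*g[:2],.135,143],[*g[:2],.112,151.7],[*g[:2],Z,151.7]]+[L('fr',a) for a in (-38.5,-40.5,-42.5,-44.5,-46.5,-49,-52)])
E
```

```text
0, -0.0015, 0.0005, -0, 0, 0, -0.0056,
0, -0.003, 0.0011, -0, 0, 0, -0.0112,
0, -0.003, 0.0011, -0, 0, 0, -0.0112,
0, 0.0045, -0.0014, -0, 0, 0, 0.0166,
0, 0.0138, -0.0036, -0, 0, 0, 0.05,
0, 0.0138, -0.0036, 0.05, 0, 0, 0.1044,
0, 0.0138, -0.0036, 0.105, 0, 0, 0.16,
0, 0.0055, -0.0049, 0.105, 0, 0, 0.2155,
0, -0.0027, -0.0063, 0.105, 0, 0, 0.2711,
0, -0.0109, -0.0076, 0.105, 0, 0, 0.3266,

0, -0.0117, 0.0037, -0, 0, 0, 0.0567,
0, -0.0233, 0.0073, -0, 0, 0, 0.1133,
0, -0.035, 0.011, -0, 0, 0, 0.17,
0, -0.0467, 0.0146, -0, 0, 0, 0.2267,
0, -0.0583, 0.0183, -0, 0, 0, 0.2833,
0, -0.07, 0.0219, -0, 0, 0, 0.34,
0, -0.0817, 0.0256, -0, 0, 0, 0.3967,
0, -0.0934, 0.0293, -0, 0, 0, 0.4534,
0, -0.105, 0.0329, -0, 0, 0, 0.51,
0, -0.1167, 0.0366, -0, 0, 0, 0.5667,

0, 0, -0, -0, 0, 0, 0.0567,
0, 0, -0, -0, 0, 0, 0.1133,
0, 0, -0, -0, 0, 0, 0.17,
0, 0, -0, -0, 0, 0, 0.2267,
0, 0, -0, -0, 0, 0, 0.2833,
0, 0, -0, -0, 0, 0, 0.34,
0, 0, -0, -0, 0, 0, 0.3967,
0, 0, -0, -0, 0, 0, 0.4533,
0, 0, -0, -0, 0, 0, 0.51,
0, 0, -0, -0, 0, 0, 0.5667,

0, 0, -0, -0.0334, 0, 0, 0.0388,
0, 0, -0, -0.0717, 0, 0, 0.0872,
0, 0, -0, -0.105, 0, 0, 0.0872,
0, -0.0003, -0.0016, -0.105, 0, 0, 0.0816,
0, -0.001, -0.0047, -0.105, 0, 0, 0.0705,
0, -0.0018, -0.0077, -0.105, 0, 0, 0.0594,
0, -0.0027, -0.0108, -0.105, 0, 0, 0.0483,
0, -0.0037, -0.0138, -0.105, 0, 0, 0.0372,
0, -0.0051, -0.0175, -0.105, 0, 0, 0.0233,
0, -0.0071, -0.0219, -0.105, 0, 0, 0.0066,
```

Call:
step_arm:
  commands: [0,-0.0015,0.0005,0,0,0,-0.0056,0,-0.003,0.0011,0,0,0,-0.0112,0,-0.003,0.0011,0,0,0,-0.0112,0,0.0045,-0.0014,0,0,0,0.0166,0,0.0138,-0.0036,0,0,0,0.05,0,0.0138,-0.0036,0.05,0,0,0.1044,0,0.0138,-0.0036,0.105,0,0,0.16,0,0.0055,-0.0049,0.105,0,0,0.2155,0,-0.0027,-0.0063,0.105,0,0,0.2711,0,-0.0109,-0.0076,0.105,0,0,0.3266]

```text
clock: 32.7
position: [0.6326, -0.0632, 0.1554]
ee_rot: [0.981, 0.193, -0.001, -0.0]
ft_force: [-0.7, -0.6, 0.6]
grip_width: 0.002
grasp_force: 0.0
```

Call:
step_arm:
  commands: [0,-0.0117,0.0037,0,0,0,0.0567,0,-0.0233,0.0073,0,0,0,0.1133,0,-0.035,0.011,0,0,0,0.17,0,-0.0467,0.0146,0,0,0,0.2267,0,-0.0583,0.0183,0,0,0,0.2833,0,-0.07,0.0219,0,0,0,0.34,0,-0.0817,0.0256,0,0,0,0.3967,0,-0.0934,0.0293,0,0,0,0.4534,0,-0.105,0.0329,0,0,0,0.51,0,-0.1167,0.0366,0,0,0,0.5667]

```text
clock: 33.95
position: [0.5625, -0.0412, 0.1554]
ee_rot: [0.467, 0.884, -0.001, -0.001]
ft_force: [-0.2, -0.9, 0.1]
grip_width: 0.0
grasp_force: 0.0
```

Call:
step_arm:
  commands: [0,0,0,0,0,0,0.0567,0,0,0,0,0,0,0.1133,0,0,0,0,0,0,0.17,0,0,0,0,0,0,0.2267,0,0,0,0,0,0,0.2833,0,0,0,0,0,0,0.34,0,0,0,0,0,0,0.3967,0,0,0,0,0,0,0.4533,0,0,0,0,0,0,0.51,0,0,0,0,0,0,0.5667]

```text
clock: 35.2
position: [0.5628, -0.0413, 0.1554]
ee_rot: [-0.393, 0.919, 0.0, -0.001]
ft_force: [0.8, 0.7, -0.4]
grip_width: 0.002
grasp_force: 0.0
```

Call:
step_arm:
  commands: [0,0,0,-0.0334,0,0,0.0388,0,0,0,-0.0717,0,0,0.0872,0,0,0,-0.105,0,0,0.0872,0,-0.0003,-0.0016,-0.105,0,0,0.0816,0,-0.001,-0.0047,-0.105,0,0,0.0705,0,-0.0018,-0.0077,-0.105,0,0,0.0594,0,-0.0027,-0.0108,-0.105,0,0,0.0483,0,-0.0037,-0.0138,-0.105,0,0,0.0372,0,-0.0051,-0.0175,-0.105,0,0,0.0233,0,-0.0071,-0.0219,-0.105,0,0,0.0066]

```text
clock: 36.45
position: [0.5597, -0.0541, 0.0931]
ee_rot: [-0.399, 0.917, 0.0, 0.0]
ft_force: [0.7, 1.5, 1.4]
grip_width: -0.002
grasp_force: 0.9
```

```bash
cp cmd.json cmd_prev.json; python3 - <<'E'
from chk import *
stat('fr',180)
out([L('fr',-52-d) for d in (4,9,15,22,30,39,49,59,69,79)])
print()
out([L('fr',-131-d) for d in (10,20,30,40,49,56,60,63,65,65)])
E
```

```text
a -52.0 push N 1.56 radial -0.46 fz 1.36 lag mm push/rad [0.   0.49] Tz 0.042 j7 2.14 t 36.45
0, -0.0029, -0.0056, -0, 0, 0, -0.0222,
0, -0.007, -0.0124, -0, 0, 0, -0.05,
0, -0.0128, -0.0199, -0, 0, 0, -0.0833,
0, -0.0204, -0.028, -0, 0, 0, -0.1222,
0, -0.0303, -0.0359, -0, 0, 0, -0.1666,
0, -0.0426, -0.0431, -0, 0, 0, -0.2166,
0, -0.0574, -0.0488, -0, 0, 0, -0.2722,
0, -0.073, -0.0517, -0, 0, 0, -0.3278,
0, -0.0889, -0.052, -0, 0, 0, -0.3833,
0, -0.1045, -0.0494, -0, 0, 0, -0.4389,

0, -0.015, 0.0052, -0, 0, 0, -0.0555,
0, -0.0288, 0.0129, -0, 0, 0, -0.1111,
0, -0.0411, 0.0229, -0, 0, 0, -0.1666,
0, -0.0515, 0.0349, -0, 0, 0, -0.2222,
0, -0.0589, 0.0471, -0, 0, 0, -0.2722,
0, -0.0633, 0.0573, -0, 0, 0, -0.3111,
0, -0.0652, 0.0633, -0, 0, 0, -0.3333,
0, -0.0664, 0.0679, -0, 0, 0, -0.35,
0, -0.0671, 0.071, -0, 0, 0, -0.3611,
0, -0.0671, 0.071, -0, 0, 0, -0.3611,
```

Call:
step_arm:
  commands: [0,-0.0029,-0.0056,0,0,0,-0.0222,0,-0.007,-0.0124,0,0,0,-0.05,0,-0.0128,-0.0199,0,0,0,-0.0833,0,-0.0204,-0.028,0,0,0,-0.1222,0,-0.0303,-0.0359,0,0,0,-0.1666,0,-0.0426,-0.0431,0,0,0,-0.2166,0,-0.0574,-0.0488,0,0,0,-0.2722,0,-0.073,-0.0517,0,0,0,-0.3278,0,-0.0889,-0.052,0,0,0,-0.3833,0,-0.1045,-0.0494,0,0,0,-0.4389]

```text
clock: 37.7
position: [0.4968, -0.0842, 0.093]
ee_rot: [0.278, 0.961, 0.0, 0.0]
ft_force: [2.1, 0.7, -0.6]
grip_width: -0.002
grasp_force: 1.0
```

Call:
step_arm:
  commands: [0,-0.015,0.0052,0,0,0,-0.0555,0,-0.0288,0.0129,0,0,0,-0.1111,0,-0.0411,0.0229,0,0,0,-0.1666,0,-0.0515,0.0349,0,0,0,-0.2222,0,-0.0589,0.0471,0,0,0,-0.2722,0,-0.0633,0.0573,0,0,0,-0.3111,0,-0.0652,0.0633,0,0,0,-0.3333,0,-0.0664,0.0679,0,0,0,-0.35,0,-0.0671,0.071,0,0,0,-0.3611,0,-0.0671,0.071,0,0,0,-0.3611]

```text
clock: 38.95
position: [0.4561, -0.0416, 0.0928]
ee_rot: [0.748, 0.664, -0.0, -0.0]
ft_force: [-0.7, -1.5, 0.9]
grip_width: -0.002
grasp_force: 0.7
```

```bash
cp cmd.json cmd_prev.json; python3 - <<'E'
from chk import *
stat('fr',180)
out([L('fr',-196-d) for d in (1.5,3,4.5,6,7.5,9,10,11,12,12)])
E
```

```text
a -196.0 push N 1.56 radial 0.56 fz 0.91 lag mm push/rad [0.82 0.2 ] Tz -0.002 j7 -0.2 t 38.95
0, -0.0004, 0.0024, -0, 0, 0, -0.0083,
0, -0.0007, 0.0047, -0, 0, 0, -0.0166,
0, -0.001, 0.0071, -0, 0, 0, -0.025,
0, -0.0012, 0.0095, -0, 0, 0, -0.0333,
0, -0.0014, 0.0118, -0, 0, 0, -0.0416,
0, -0.0015, 0.0142, -0, 0, 0, -0.05,
0, -0.0016, 0.0158, -0, 0, 0, -0.0555,
0, -0.0016, 0.0174, -0, 0, 0, -0.0611,
0, -0.0016, 0.019, -0, 0, 0, -0.0666,
0, -0.0016, 0.019, -0, 0, 0, -0.0666,
```

Call:
step_arm:
  commands: [0,-0.0004,0.0024,0,0,0,-0.0083,0,-0.0007,0.0047,0,0,0,-0.0166,0,-0.001,0.0071,0,0,0,-0.025,0,-0.0012,0.0095,0,0,0,-0.0333,0,-0.0014,0.0118,0,0,0,-0.0416,0,-0.0015,0.0142,0,0,0,-0.05,0,-0.0016,0.0158,0,0,0,-0.0555,0,-0.0016,0.0174,0,0,0,-0.0611,0,-0.0016,0.019,0,0,0,-0.0666,0,-0.0016,0.019,0,0,0,-0.0666]

```text
clock: 40.2
position: [0.4556, -0.0297, 0.0928]
ee_rot: [0.813, 0.582, 0.0, -0.0]
ft_force: [-1.1, -0.3, -0.6]
grip_width: 0.001
grasp_force: 0.7
```

```bash
cp cmd.json cmd_prev.json; python3 - <<'E'
from chk import *
stat('fr',180)
out([L('fr',-208-d) for d in (1.5,3,4.5,6,7.5,9,10,11,12,12)])
E
```

```text
a -208.0 push N 0.66 radial 0.97 fz -0.62 lag mm push/rad [ 0.24 -0.26] Tz 0.033 j7 -0.43 t 40.2
0, 0.0001, 0.0023, -0, 0, 0, -0.0084,
0, 0.0003, 0.0047, -0, 0, 0, -0.0167,
0, 0.0005, 0.0071, -0, 0, 0, -0.025,
0, 0.0007, 0.0095, -0, 0, 0, -0.0334,
0, 0.0011, 0.0118, -0, 0, 0, -0.0417,
0, 0.0015, 0.0142, -0, 0, 0, -0.05,
0, 0.0018, 0.0157, -0, 0, 0, -0.0556,
0, 0.0021, 0.0173, -0, 0, 0, -0.0612,
0, 0.0024, 0.0188, -0, 0, 0, -0.0667,
0, 0.0024, 0.0188, -0, 0, 0, -0.0667,
```

Call:
step_arm:
  commands: [0,0.0001,0.0023,0,0,0,-0.0084,0,0.0003,0.0047,0,0,0,-0.0167,0,0.0005,0.0071,0,0,0,-0.025,0,0.0007,0.0095,0,0,0,-0.0334,0,0.0011,0.0118,0,0,0,-0.0417,0,0.0015,0.0142,0,0,0,-0.05,0,0.0018,0.0157,0,0,0,-0.0556,0,0.0021,0.0173,0,0,0,-0.0612,0,0.0024,0.0188,0,0,0,-0.0667,0,0.0024,0.0188,0,0,0,-0.0667]

```text
clock: 41.45
position: [0.457, -0.0185, 0.0928]
ee_rot: [0.869, 0.494, 0.0, 0.0]
ft_force: [-1.3, -0.7, 1.0]
grip_width: 0.002
grasp_force: 0.7
```

```bash
cp cmd.json cmd_prev.json; python3 - <<'E'
from chk import *
stat('fr',180)
out([L('fr',-220-d) for d in (1.5,3,4.5,6,7.5,9,10,11,12,12)])
E
```

```text
a -220.0 push N 1.27 radial 0.71 fz 1.04 lag mm push/rad [ 0.2  -0.33] Tz 0.014 j7 -0.66 t 41.45
0, 0.0006, 0.0023, -0, 0, 0, -0.0083,
0, 0.0012, 0.0046, -0, 0, 0, -0.0167,
0, 0.0019, 0.0069, -0, 0, 0, -0.025,
0, 0.0027, 0.0092, -0, 0, 0, -0.0333,
0, 0.0035, 0.0114, -0, 0, 0, -0.0417,
0, 0.0044, 0.0136, -0, 0, 0, -0.05,
0, 0.005, 0.0151, -0, 0, 0, -0.0556,
0, 0.0056, 0.0165, -0, 0, 0, -0.0611,
0, 0.0063, 0.018, -0, 0, 0, -0.0667,
0, 0.0063, 0.018, -0, 0, 0, -0.0667,
```

Call:
step_arm:
  commands: [0,0.0006,0.0023,0,0,0,-0.0083,0,0.0012,0.0046,0,0,0,-0.0167,0,0.0019,0.0069,0,0,0,-0.025,0,0.0027,0.0092,0,0,0,-0.0333,0,0.0035,0.0114,0,0,0,-0.0417,0,0.0044,0.0136,0,0,0,-0.05,0,0.005,0.0151,0,0,0,-0.0556,0,0.0056,0.0165,0,0,0,-0.0611,0,0.0063,0.018,0,0,0,-0.0667,0,0.0063,0.018,0,0,0,-0.0667]

```text
clock: 42.7
position: [0.4606, -0.0079, 0.0928]
ee_rot: [0.916, 0.4, -0.0, 0.0]
ft_force: [-4.2, -2.9, 1.8]
grip_width: -0.001
grasp_force: 2.3
```

```bash
cp cmd.json cmd_prev.json; python3 - <<'E'
from chk import *
stat('fr',180)
out([L('fr',-232-d) for d in (1.5,3,4.5,6,7.5,9,10,11,12,12)])
E
```

```text
a -232.0 push N 5.02 radial 1.14 fz 1.78 lag mm push/rad [ 0.43 -0.29] Tz 0.03 j7 -0.9 t 42.7
0, 0.001, 0.0021, -0, 0, 0, -0.0083,
0, 0.0021, 0.0042, -0, 0, 0, -0.0166,
0, 0.0033, 0.0063, -0, 0, 0, -0.025,
0, 0.0045, 0.0084, -0, 0, 0, -0.0333,
0, 0.0057, 0.0104, -0, 0, 0, -0.0416,
0, 0.007, 0.0124, -0, 0, 0, -0.05,
0, 0.0079, 0.0137, -0, 0, 0, -0.0555,
0, 0.0089, 0.015, -0, 0, 0, -0.0611,
0, 0.0098, 0.0162, -0, 0, 0, -0.0666,
0, 0.0098, 0.0162, -0, 0, 0, -0.0666,
```

```bash
cp cmd_prev.json cmd.json; python3 - <<'E'
from plan import *
out([L('fr',-232-d) for d in (1,2,3,4,5,6,6,6,6,6)])
E
```

```text
0, 0.0007, 0.0014, -0, 0, 0, -0.0055,
0, 0.0014, 0.0028, -0, 0, 0, -0.0111,
0, 0.0021, 0.0042, -0, 0, 0, -0.0166,
0, 0.0029, 0.0056, -0, 0, 0, -0.0222,
0, 0.0036, 0.007, -0, 0, 0, -0.0278,
0, 0.0045, 0.0084, -0, 0, 0, -0.0333,
0, 0.0045, 0.0084, -0, 0, 0, -0.0333,
0, 0.0045, 0.0084, -0, 0, 0, -0.0333,
0, 0.0045, 0.0084, -0, 0, 0, -0.0333,
0, 0.0045, 0.0084, -0, 0, 0, -0.0333,
```

Call:
step_arm:
  commands: [0,0.0007,0.0014,0,0,0,-0.0055,0,0.0014,0.0028,0,0,0,-0.0111,0,0.0021,0.0042,0,0,0,-0.0166,0,0.0029,0.0056,0,0,0,-0.0222,0,0.0037,0.007,0,0,0,-0.0277,0,0.0045,0.0084,0,0,0,-0.0333,0,0.0045,0.0084,0,0,0,-0.0333,0,0.0045,0.0084,0,0,0,-0.0333,0,0.0045,0.0084,0,0,0,-0.0333,0,0.0045,0.0084,0,0,0,-0.0333]

```text
clock: 43.95
position: [0.4624, -0.0034, 0.0925]
ee_rot: [0.936, 0.352, -0.001, 0.0]
ft_force: [-8.2, -4.0, 4.2]
grip_width: 0.002
grasp_force: 4.4
```

```bash
cat cmd.json; cp cmd.json cmd_prev.json; python3 - <<'E'
from chk import *
stat('fr',180)
f=lambda a:L('fr',a)
q=f(-229)
c=load()
out([f(-235),f(-229),[*q[:2],.122,-32],[*q[:2],.155,-22],*[[q[0]+.01*i,q[1]+.01*i,.155,-22+10.2*i] for i in range(1,7)]])
print()
g=L('bl',144)
out(wp([[*g[:2],.155,132]],[10]))
print()
out([[*g[:2],.14,142],[*g[:2],.12,152],[*g[:2],Z,g[3]]]+[L('bl',a) for a in (142.8,140.8,138.8,136.8,134.8,132.5,129.5)])
E
```

```text
[0.46334000000000014, -0.0023000000000000884, 0.09202000000000002, -48.798000000000016]a -238.0 push N 8.79 radial 2.38 fz 4.17 lag mm push/rad [ 1.43 -0.16] Tz 0.127 j7 -1.02 t 43.95
0, -0.0024, -0.0042, -0, 0, 0, 0.0167,
0, -0.0064, -0.0128, -0, 0, 0, 0.05,
0, -0.0064, -0.0128, 0.05, 0, 0, 0.0933,
0, -0.0064, -0.0128, 0.105, 0, 0, 0.1489,
0, 0.0073, 0.0063, 0.105, 0, 0, 0.2055,
0, 0.0211, 0.0255, 0.105, 0, 0, 0.2622,
0, 0.0349, 0.0446, 0.105, 0, 0, 0.3189,
0, 0.0487, 0.0637, 0.105, 0, 0, 0.3755,
0, 0.0624, 0.0828, 0.105, 0, 0, 0.4322,
0, 0.0762, 0.102, 0.105, 0, 0, 0.4889,

0, 0.0118, 0.0152, -0, 0, 0, 0.0516,
0, 0.0237, 0.0304, -0, 0, 0, 0.1031,
0, 0.0355, 0.0457, -0, 0, 0, 0.1547,
0, 0.0474, 0.0609, -0, 0, 0, 0.2062,
0, 0.0592, 0.0761, -0, 0, 0, 0.2578,
0, 0.0711, 0.0913, -0, 0, 0, 0.3093,
0, 0.0829, 0.1066, -0, 0, 0, 0.3609,
0, 0.0948, 0.1218, -0, 0, 0, 0.4124,
0, 0.1066, 0.137, -0, 0, 0, 0.464,
0, 0.1185, 0.1522, -0, 0, 0, 0.5155,

0, -0, 0, -0.025, 0, 0, 0.0556,
0, -0, 0, -0.0584, 0, 0, 0.1111,
0, -0, 0, -0.105, 0, 0, 0.1178,
0, 0.0003, 0.0019, -0.105, 0, 0, 0.1111,
0, 0.0009, 0.005, -0.105, 0, 0, 0.1,
0, 0.0017, 0.0081, -0.105, 0, 0, 0.0889,
0, 0.0025, 0.0112, -0.105, 0, 0, 0.0778,
0, 0.0035, 0.0142, -0.105, 0, 0, 0.0667,
0, 0.0047, 0.0177, -0.105, 0, 0, 0.0539,
0, 0.0065, 0.0221, -0.105, 0, 0, 0.0373,
```

```bash
cp cmd_prev.json cmd.json; python3 - <<'E'
from plan import *
f=lambda a:L('fr',a)
q=f(-229)
out([f(-239.5),f(-240.5),f(-240.5),f(-236),f(-229),[*q[:2],.122,-32],[*q[:2],.155,-22],*[[q[0]+.01*i,q[1]+.01*i,.155,-22+10.2*i] for i in range(1,4)]])
print()
g=L('bl',146)
out(wp([[*g[:2],.155,110]],[10]))
print()
out([[*g[:2],.145,120],[*g[:2],.138,130.5],[*g[:2],.13,141],[*g[:2],.11,151],[*g[:2],Z,g[3]]]+[L('bl',a) for a in (143.5,141,138.5,136,133.5)])
E
```

```text
0, 0.0012, 0.002, -0, 0, 0, -0.0083,
0, 0.0021, 0.0033, -0, 0, 0, -0.0139,
0, 0.0021, 0.0033, -0, 0, 0, -0.0139,
0, -0.0016, -0.0028, -0, 0, 0, 0.0111,
0, -0.0064, -0.0128, -0, 0, 0, 0.05,
0, -0.0064, -0.0128, 0.05, 0, 0, 0.0933,
0, -0.0064, -0.0128, 0.105, 0, 0, 0.1489,
0, 0.0073, 0.0063, 0.105, 0, 0, 0.2055,
0, 0.0211, 0.0255, 0.105, 0, 0, 0.2622,
0, 0.0349, 0.0446, 0.105, 0, 0, 0.3189,

0, 0.0159, 0.0207, -0, 0, 0, 0.0563,
0, 0.0319, 0.0413, -0, 0, 0, 0.1127,
0, 0.0478, 0.062, -0, 0, 0, 0.169,
0, 0.0637, 0.0826, -0, 0, 0, 0.2253,
0, 0.0797, 0.1033, -0, 0, 0, 0.2817,
0, 0.0956, 0.1239, -0, 0, 0, 0.338,
0, 0.1115, 0.1446, -0, 0, 0, 0.3943,
0, 0.1275, 0.1652, -0, 0, 0, 0.4506,
0, 0.1434, 0.1859, -0, 0, 0, 0.507,
0, 0.1593, 0.2065, -0, 0, 0, 0.5633,

0, 0, 0, -0.0167, 0, 0, 0.0556,
0, 0, 0, -0.0284, 0, 0, 0.1139,
0, 0, 0, -0.0417, 0, 0, 0.1722,
0, 0, 0, -0.075, 0, 0, 0.2278,
0, 0, 0, -0.105, 0, 0, 0.2511,
0, 0.0006, 0.0039, -0.105, 0, 0, 0.2372,
0, 0.0014, 0.0078, -0.105, 0, 0, 0.2233,
0, 0.0023, 0.0117, -0.105, 0, 0, 0.2095,
0, 0.0034, 0.0155, -0.105, 0, 0, 0.1956,
0, 0.0046, 0.0193, -0.105, 0, 0, 0.1817,
```

Call:
step_arm:
  commands: [0,0.0012,0.002,0,0,0,-0.0083,0,0.0021,0.0033,0,0,0,-0.0139,0,0.0021,0.0033,0,0,0,-0.0139,0,-0.0016,-0.0028,0,0,0,0.0111,0,-0.0064,-0.0128,0,0,0,0.05,0,-0.0064,-0.0128,0.05,0,0,0.0933,0,-0.0064,-0.0128,0.105,0,0,0.1489,0,0.0073,0.0063,0.105,0,0,0.2055,0,0.0211,0.0255,0.105,0,0,0.2622,0,0.0349,0.0446,0.105,0,0,0.3189]

```text
clock: 45.2
position: [0.4856, 0.0248, 0.1564]
ee_rot: [0.65, 0.76, 0.001, 0.001]
ft_force: [0.2, -0.1, 0.2]
grip_width: 0.004
grasp_force: 0.0
```

Call:
step_arm:
  commands: [0,0.0159,0.0207,0,0,0,0.0563,0,0.0319,0.0413,0,0,0,0.1127,0,0.0478,0.062,0,0,0,0.169,0,0.0637,0.0826,0,0,0,0.2253,0,0.0797,0.1033,0,0,0,0.2817,0,0.0956,0.1239,0,0,0,0.338,0,0.1115,0.1446,0,0,0,0.3943,0,0.1275,0.1652,0,0,0,0.4506,0,0.1434,0.1859,0,0,0,0.507,0,0.1593,0.2065,0,0,0,0.5633]

```text
clock: 46.45
position: [0.5811, 0.1489, 0.1562]
ee_rot: [-0.176, 0.984, 0.001, 0.001]
ft_force: [0.0, -0.1, 0.2]
grip_width: 0.002
grasp_force: 0.0
```

Call:
step_arm:
  commands: [0,0,0,-0.0167,0,0,0.0556,0,0,0,-0.0284,0,0,0.1139,0,0,0,-0.0417,0,0,0.1722,0,0,0,-0.075,0,0,0.2278,0,0,0,-0.105,0,0,0.2511,0,0.0006,0.0039,-0.105,0,0,0.2372,0,0.0014,0.0078,-0.105,0,0,0.2233,0,0.0023,0.0117,-0.105,0,0,0.2095,0,0.0034,0.0155,-0.105,0,0,0.1956,0,0.0046,0.0193,-0.105,0,0,0.1817]

```text
clock: 47.7
position: [0.5836, 0.1601, 0.0931]
ee_rot: [-0.443, 0.896, 0.0, 0.001]
ft_force: [-0.0, -0.4, 0.1]
grip_width: 0.001
grasp_force: 0.0
```

```bash
cp cmd.json cmd_prev.json; python3 - <<'E'
from chk import *
stat('bl',0)
out([L('bl',133.5-d) for d in (2.5,6,11,18,26,35,45,55,65,75)])
print()
out([L('bl',58.5-d) for d in (10,20,30,40,50,59,66,70,73,73)])
E
```

```text
a 133.5 push N 0.31 radial -0.23 fz 0.07 lag mm push/rad [-0.69 -0.66] Tz 0.047 j7 1.81 t 47.7
0, 0.0014, 0.0037, -0, 0, 0, -0.0139,
0, 0.0037, 0.0087, -0, 0, 0, -0.0334,
0, 0.0074, 0.0157, -0, 0, 0, -0.0611,
0, 0.0137, 0.0249, -0, 0, 0, -0.1,
0, 0.0221, 0.0344, -0, 0, 0, -0.1445,
0, 0.0331, 0.0435, -0, 0, 0, -0.1945,
0, 0.0467, 0.0515, -0, 0, 0, -0.25,
0, 0.0616, 0.057, -0, 0, 0, -0.3056,
0, 0.0772, 0.0599, -0, 0, 0, -0.3611,
0, 0.093, 0.06, -0, 0, 0, -0.4167,

0, 0.0157, -0.0027, -0, 0, 0, -0.0555,
0, 0.0306, -0.008, -0, 0, 0, -0.1111,
0, 0.0444, -0.0159, -0, 0, 0, -0.1667,
0, 0.0566, -0.026, -0, 0, 0, -0.2222,
0, 0.0668, -0.0381, -0, 0, 0, -0.2778,
0, 0.0741, -0.0503, -0, 0, 0, -0.3278,
0, 0.0784, -0.0605, -0, 0, 0, -0.3667,
0, 0.0803, -0.0666, -0, 0, 0, -0.3889,
0, 0.0815, -0.0712, -0, 0, 0, -0.4055,
0, 0.0815, -0.0712, -0, 0, 0, -0.4055,
```

```bash
cp cmd_prev.json cmd.json; python3 - <<'E'
from plan import *
out([L('bl',133.5-d) for d in (2,4,6,9,14,21,30,40,50,60)])
print()
out([L('bl',73.5-d) for d in (10,20,30,40,50,60,70,79,85,88)])
E
```

```text
0, 0.0011, 0.0029, -0, 0, 0, -0.0111,
0, 0.0024, 0.0059, -0, 0, 0, -0.0222,
0, 0.0037, 0.0087, -0, 0, 0, -0.0334,
0, 0.0059, 0.013, -0, 0, 0, -0.05,
0, 0.01, 0.0198, -0, 0, 0, -0.0778,
0, 0.0167, 0.0286, -0, 0, 0, -0.1167,
0, 0.0268, 0.0387, -0, 0, 0, -0.1667,
0, 0.0397, 0.0478, -0, 0, 0, -0.2222,
0, 0.0541, 0.0546, -0, 0, 0, -0.2778,
0, 0.0693, 0.0588, -0, 0, 0, -0.3334,

0, 0.0158, 0.0015, -0, 0, 0, -0.0555,
0, 0.0316, 0.0002, -0, 0, 0, -0.1111,
0, 0.047, -0.0038, -0, 0, 0, -0.1666,
0, 0.0614, -0.0104, -0, 0, 0, -0.2222,
0, 0.0744, -0.0195, -0, 0, 0, -0.2777,
0, 0.0857, -0.0306, -0, 0, 0, -0.3333,
0, 0.0948, -0.0435, -0, 0, 0, -0.3888,
0, 0.101, -0.0564, -0, 0, 0, -0.4388,
0, 0.104, -0.0654, -0, 0, 0, -0.4722,
0, 0.1052, -0.07, -0, 0, 0, -0.4888,
```

Call:
step_arm:
  commands: [0,0.0011,0.0029,0,0,0,-0.0111,0,0.0024,0.0059,0,0,0,-0.0222,0,0.0037,0.0087,0,0,0,-0.0334,0,0.0059,0.013,0,0,0,-0.05,0,0.01,0.0198,0,0,0,-0.0778,0,0.0167,0.0286,0,0,0,-0.1167,0,0.0268,0.0387,0,0,0,-0.1667,0,0.0397,0.0478,0,0,0,-0.2222,0,0.0541,0.0546,0,0,0,-0.2778,0,0.0693,0.0588,0,0,0,-0.3334]

```text
clock: 48.95
position: [0.6242, 0.1957, 0.0927]
ee_rot: [0.067, 0.998, 0.0, -0.0]
ft_force: [-3.5, 0.5, -0.1]
grip_width: 0.004
grasp_force: 1.1
```

Call:
step_arm:
  commands: [0,0.0158,0.0015,0,0,0,-0.0555,0,0.0316,0.0002,0,0,0,-0.1111,0,0.047,-0.0038,0,0,0,-0.1666,0,0.0614,-0.0104,0,0,0,-0.2222,0,0.0744,-0.0195,0,0,0,-0.2777,0,0.0857,-0.0306,0,0,0,-0.3333,0,0.0948,-0.0435,0,0,0,-0.3888,0,0.101,-0.0564,0,0,0,-0.4388,0,0.104,-0.0654,0,0,0,-0.4722,0,0.1052,-0.07,0,0,0,-0.4888]

```text
clock: 50.2
position: [0.6874, 0.1536, 0.0927]
ee_rot: [0.74, 0.673, 0.0, -0.0]
ft_force: [-1.0, 1.2, 0.1]
grip_width: 0.002
grasp_force: 0.8
```

```bash
cp cmd.json cmd_prev.json; python3 - <<'E'
from chk import *
stat('bl',0)
out([L('bl',-14.5-d) for d in (1.5,3,4.5,6,7.5,9,10,11,12,12)])
E
```

```text
a -14.5 push N 1.13 radial -1.06 fz 0.07 lag mm push/rad [0.42 0.03] Tz -0.01 j7 -0.52 t 50.2
0, 0.0005, -0.0024, -0, 0, 0, -0.0084,
0, 0.0009, -0.0047, -0, 0, 0, -0.0167,
0, 0.0012, -0.0071, -0, 0, 0, -0.025,
0, 0.0015, -0.0094, -0, 0, 0, -0.0334,
0, 0.0017, -0.0118, -0, 0, 0, -0.0417,
0, 0.0019, -0.0142, -0, 0, 0, -0.05,
0, 0.002, -0.0157, -0, 0, 0, -0.0556,
0, 0.002, -0.0173, -0, 0, 0, -0.0612,
0, 0.0021, -0.0189, -0, 0, 0, -0.0667,
0, 0.0021, -0.0189, -0, 0, 0, -0.0667,
```

Call:
step_arm:
  commands: [0,0.0005,-0.0024,0,0,0,-0.0084,0,0.0009,-0.0047,0,0,0,-0.0167,0,0.0012,-0.0071,0,0,0,-0.025,0,0.0015,-0.0094,0,0,0,-0.0334,0,0.0017,-0.0118,0,0,0,-0.0417,0,0.0019,-0.0142,0,0,0,-0.05,0,0.002,-0.0157,0,0,0,-0.0556,0,0.002,-0.0173,0,0,0,-0.0612,0,0.0021,-0.0189,0,0,0,-0.0667,0,0.0021,-0.0189,0,0,0,-0.0667]

```text
clock: 51.45
position: [0.6888, 0.1413, 0.0929]
ee_rot: [0.805, 0.593, 0.0, 0.0]
ft_force: [-0.7, 2.2, -0.8]
grip_width: 0.002
grasp_force: 0.7
```

```bash
cp cmd.json cmd_prev.json; python3 - <<'E'
from chk import *
stat('bl',0)
out([L('bl',-26.5-d) for d in (1.5,3,4.5,6,7.5,9,10,11,12,12)])
E
```

```text
a -26.5 push N 1.87 radial -1.35 fz -0.83 lag mm push/rad [-0.45  0.34] Tz -0.06 j7 -0.69 t 51.45
0, -0, -0.0024, -0, 0, 0, -0.0083,
0, -0.0001, -0.0048, -0, 0, 0, -0.0167,
0, -0.0003, -0.0072, -0, 0, 0, -0.025,
0, -0.0005, -0.0095, -0, 0, 0, -0.0333,
0, -0.0007, -0.0119, -0, 0, 0, -0.0417,
0, -0.0011, -0.0143, -0, 0, 0, -0.05,
0, -0.0013, -0.0158, -0, 0, 0, -0.0556,
0, -0.0016, -0.0174, -0, 0, 0, -0.0611,
0, -0.0019, -0.0189, -0, 0, 0, -0.0667,
0, -0.0019, -0.0189, -0, 0, 0, -0.0667,
```

Call:
step_arm:
  commands: [0,0,-0.0024,0,0,0,-0.0083,0,-0.0001,-0.0048,0,0,0,-0.0167,0,-0.0003,-0.0072,0,0,0,-0.025,0,-0.0005,-0.0095,0,0,0,-0.0333,0,-0.0007,-0.0119,0,0,0,-0.0417,0,-0.0011,-0.0143,0,0,0,-0.05,0,-0.0013,-0.0158,0,0,0,-0.0556,0,-0.0016,-0.0174,0,0,0,-0.0611,0,-0.0019,-0.0189,0,0,0,-0.0667,0,-0.0019,-0.0189,0,0,0,-0.0667]

```text
clock: 52.7
position: [0.6877, 0.1304, 0.0929]
ee_rot: [0.863, 0.505, 0.0, -0.0]
ft_force: [0.8, 3.7, -1.5]
grip_width: 0.002
grasp_force: 1.8
```

```bash
cp cmd.json cmd_prev.json; python3 - <<'E'
from chk import *
stat('bl',0)
out([L('bl',-38.5-d) for d in (1.5,3,4.5,6,7.5,9,10,11,12,12)])
E
```

```text
a -38.5 push N 3.63 radial -1.15 fz -1.53 lag mm push/rad [0.02 0.23] Tz -0.035 j7 -0.87 t 52.7
0, -0.0005, -0.0024, -0, 0, 0, -0.0083,
0, -0.0011, -0.0047, -0, 0, 0, -0.0166,
0, -0.0017, -0.007, -0, 0, 0, -0.025,
0, -0.0024, -0.0092, -0, 0, 0, -0.0333,
0, -0.0032, -0.0115, -0, 0, 0, -0.0416,
0, -0.004, -0.0137, -0, 0, 0, -0.05,
0, -0.0046, -0.0152, -0, 0, 0, -0.0555,
0, -0.0052, -0.0167, -0, 0, 0, -0.0611,
0, -0.0058, -0.0181, -0, 0, 0, -0.0666,
0, -0.0058, -0.0181, -0, 0, 0, -0.0666,
```

```bash
cp cmd_prev.json cmd.json; python3 - <<'E'
from plan import *
out([L('bl',-38.5-d) for d in (1,2,3,4,5,6,7,8,8,8)])
E
```

```text
0, -0.0003, -0.0016, -0, 0, 0, -0.0055,
0, -0.0007, -0.0031, -0, 0, 0, -0.0111,
0, -0.0011, -0.0047, -0, 0, 0, -0.0166,
0, -0.0015, -0.0062, -0, 0, 0, -0.0222,
0, -0.002, -0.0077, -0, 0, 0, -0.0278,
0, -0.0024, -0.0092, -0, 0, 0, -0.0333,
0, -0.0029, -0.0108, -0, 0, 0, -0.0389,
0, -0.0034, -0.0123, -0, 0, 0, -0.0444,
0, -0.0034, -0.0123, -0, 0, 0, -0.0444,
0, -0.0034, -0.0123, -0, 0, 0, -0.0444,
```

Call:
step_arm:
  commands: [0,-0.0003,-0.0016,0,0,0,-0.0055,0,-0.0007,-0.0031,0,0,0,-0.0111,0,-0.0011,-0.0047,0,0,0,-0.0166,0,-0.0015,-0.0062,0,0,0,-0.0222,0,-0.002,-0.0077,0,0,0,-0.0278,0,-0.0024,-0.0092,0,0,0,-0.0333,0,-0.0029,-0.0108,0,0,0,-0.0389,0,-0.0034,-0.0123,0,0,0,-0.0444,0,-0.0034,-0.0123,0,0,0,-0.0444,0,-0.0034,-0.0123,0,0,0,-0.0444]

```text
clock: 53.95
position: [0.6861, 0.1246, 0.0931]
ee_rot: [0.896, 0.444, 0.001, -0.001]
ft_force: [4.2, 8.3, -2.4]
grip_width: 0.006
grasp_force: 4.6
```

```bash
cp cmd.json cmd_prev.json; python3 - <<'E'
from chk import *
stat('bl',0)
f=lambda a:L('bl',a)
q=f(-36)
p=lambda i:[q[0]-.02*i,q[1]-.035*i,.155+.012*i,-20]
out([f(-47.5),f(-48),f(-48),f(-43),f(-36),[*q[:2],.122,-22],[*q[:2],.155,-20],[*q[:2],.19,-20],[*q[:2],.23,-20],[*q[:2],.24,-20]])
E
```

```text
a -46.5 push N 9.15 radial -1.69 fz -2.38 lag mm push/rad [ 1.58 -0.36] Tz -0.045 j7 -0.99 t 53.95
0, -0.0006, -0.0014, -0, 0, 0, -0.0056,
0, -0.0009, -0.0022, -0, 0, 0, -0.0084,
0, -0.0009, -0.0022, -0, 0, 0, -0.0084,
0, 0.0017, 0.0053, -0, 0, 0, 0.0194,
0, 0.0041, 0.0162, -0, 0, 0, 0.0583,
0, 0.0041, 0.0162, 0.05, 0, 0, 0.085,
0, 0.0041, 0.0162, 0.105, 0, 0, 0.0961,
0, 0.0041, 0.0162, 0.1633, 0, 0, 0.0961,
0, 0.0041, 0.0162, 0.23, 0, 0, 0.0961,
0, 0.0041, 0.0162, 0.2466, 0, 0, 0.0961,
```

Call:
step_arm:
  commands: [0,-0.0006,-0.0014,0,0,0,-0.0056,0,-0.0009,-0.0022,0,0,0,-0.0084,0,-0.0009,-0.0022,0,0,0,-0.0084,0,0.0017,0.0053,0,0,0,0.0194,0,0.0041,0.0162,0,0,0,0.0583,0,0.0041,0.0162,0.05,0,0,0.085,0,0.0041,0.0162,0.105,0,0,0.0961,0,0.0041,0.0162,0.1633,0,0,0.0961,0,0.0041,0.0162,0.23,0,0,0.0961,0,0.0041,0.0162,0.2466,0,0,0.0961]

```text
clock: 55.2
position: [0.6891, 0.1313, 0.244]
ee_rot: [0.82, 0.573, 0.002, 0.001]
ft_force: [0.9, 0.4, -0.5]
grip_width: -0.0
grasp_force: 0.0
```

Call:
step_arm:
  commands: [0,-0.02,-0.08,0.02,0,0,0,0,-0.04,-0.16,0.02,0,0,0,0,-0.06,-0.24,0.02,0,0,0,0,-0.09,-0.32,0.02,0,0,0,0,-0.12,-0.4,0.02,0,0,0,0,-0.15,-0.48,0.02,0,0,0,0,-0.18,-0.55,0.02,0,0,0,0,-0.21,-0.6,0.02,0,0,0,0,-0.21,-0.6,0.02,0,0,0,0,-0.21,-0.6,0.02,0,0,0]

```text
clock: 56.45
position: [0.5618, -0.2273, 0.2523]
ee_rot: [0.819, 0.574, -0.0, -0.0]
ft_force: [0.0, -0.3, -0.6]
grip_width: 0.003
grasp_force: 0.0
```

```bash
python3 - <<'E'
from h import *
a=camera('scene')[...,::-1];b=camera('top')[...,::-1]
A=cv2.resize(a[185:300,225:365],None,fx=5,fy=5,interpolation=cv2.INTER_CUBIC)
B=cv2.resize(b[142:250,200:335],None,fx=5.5,fy=5.5,interpolation=cv2.INTER_CUBIC)
cv2.imwrite("pics/sc3.png",A);cv2.imwrite("pics/tc3.png",B)
b0=cv2.imread('pics/top0.png'); print(get_obs()['clock'])
E
```

```text
56.55
```

View pics/sc3.png

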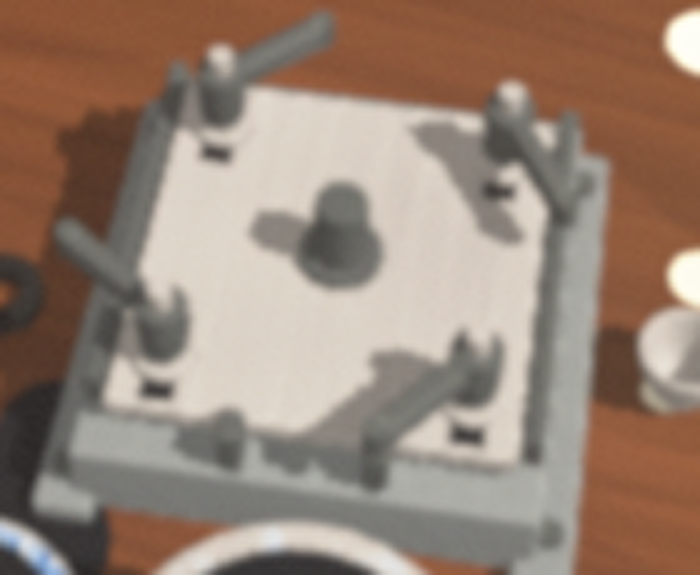

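View pics/tc3.png

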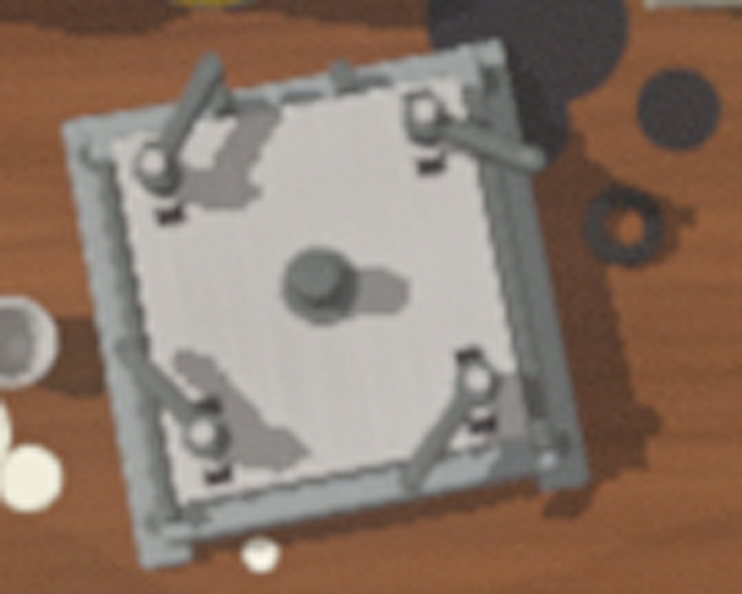

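```bash
python3 - <<'E'
from h import *
from plan import C,R
p=tri(sc(342,197),tc(318,279)); print(p,R.T@(p[:2]-C),R.T@(ray('top',tc(318,279),.113)-C))
b0=cv2.imread('pics/top0.png').astype(int); b1=camera('top')[...,::-1].astype(int)
d=(abs(b1-b0).max(2)>40).astype('uint8'); n,_,s,c=cv2.connectedComponentsWithStats(d)
print([(list(map(int,q[:5]))) for q in s[1:] if q[4]>12])
E
```

```text
[0.56939651 0.05552354 0.11211757] [-0.00256605  0.00044059] [-0.00269086  0.00027113]
[[320, 117, 231, 303, 28050], [229, 152, 12, 19, 77], [254, 158, 19, 9, 108], [239, 166, 10, 9, 53], [276, 173, 6, 5, 23], [223, 175, 5, 8, 22], [225, 180, 13, 14, 72], [251, 187, 23, 10, 115], [253, 199, 22, 6, 82], [289, 202, 4, 7, 19], [282, 205, 6, 4, 17], [228, 206, 19, 13, 154], [259, 214, 38, 17, 247], [243, 227, 10, 3, 21], [232, 230, 17, 8, 62], [299, 232, 8, 4, 22], [457, 309, 103, 111, 4810], [310, 357, 8, 3, 17], [285, 365, 11, 9, 40], [269, 367, 10, 10, 53], [279, 374, 9, 7, 34], [260, 379, 11, 15, 88], [246, 381, 15, 39, 224], [271, 381, 6, 8, 31], [307, 385, 10, 14, 50], [268, 391, 9, 18, 62], [264, 395, 5, 7, 18], [316, 400, 2, 14, 16], [257, 404, 8, 16, 26], [296, 407, 8, 13, 73], [307, 415, 9, 5, 25], [318, 414, 6, 4, 19]]
```

```bash
python3 - <<'E'
from h import *
from plan import C,R
b=camera('top').astype(np.float32).mean(2)
def prof(y,x0,x1,z):
    xs=np.arange(x0,x1,.001); v=[]
    for x in xs:
        w=C+R@np.array([x,y]); p=P['top']@np.array([*w,z,1]); v.append(cv2.remap(b,np.float32([[p[0]/p[2]]]),np.float32([[p[1]/p[2]]]),cv2.INTER_LINEAR)[0,0])
    return xs,np.array(v)
for y in (-.055,-.01,0,.01,.02,.05):
    xs,v=prof(y,-.135,-.085,.068); print('front',y,v.astype(int)[::2])
for y in (-.06,-.05,0,.01,.05):
    xs,v=prof(y,.085,.145,.068); print('back',y,v.astype(int)[::2])
E
```

```text
front -0.055 [ 69  71  73  80  93 118 139 154 159 160 159 157 149 138 122 125 143 146
 142 126 116 112 115 118 122]
front -0.01 [ 68  69  73  79  99 120 143 154 161 160 160 160 148 134 118 143 167 188
 190 190 190 190 190 189 189]
front 0 [ 71  72  74  82  93 116 138 154 159 162 162 156 146 129 129 144 167 183
 190 191 190 190 190 190 190]
front 0.01 [ 67  70  75  81  96 120 139 153 161 162 162 160 151 138 124 139 167 185
 192 190 191 191 191 191 190]
front 0.02 [ 70  71  74  81  99 121 143 155 160 161 161 156 145 129 124 150 172 189
 189 189 189 188 187 187 188]
front 0.05 [ 80  72  73  82  98 123 143 157 161 163 162 159 154 140 138 149 173 188
 193 182 167 146 139 137 137]
back -0.06 [177 180 180 181 183 185 185 185 184 179 166 147 142 141 149 155 159 148
 129 103  96  93  93  94  97  98  97  90  80  69]
back -0.05 [188 188 188 189 188 189 189 189 194 193 181 151 117 113 118 136 141 139
 118 103  93  93  93  92  95  98  98  96  92  86]
back 0 [189 189 189 189 189 190 190 190 194 190 179 146 118 117 129 147 147 139
 117 104  97  98  97  95  95  94  95  94  93  94]
back 0.01 [188 187 184 179 170 158 143 136 133 126 123 122 132 142 152 158 163 150
 131 107 100  97  97  96  97  97  96  93  93  94]
back 0.05 [182 186 189 189 189 190 189 189 192 188 180 153 127 106  98  96 102 108
 114 116 116 117 116 115 109 105 100  98  96  96]
```

The final pictures show all four levers turned about half a turn, the post top 8 to 10 mm lower than at the start, and the ring and bowl unmoved. The plate edges measure about -104 mm and +107 mm, so it is home. I'm handing in.

```bash
python3 -c "
from workcell import *
print(hand_in())"
```

```text
the job is handed in; nothing more can be done
None
```

I slid the plate hard against both posts, tightened the nuts in the order fl, br, fr, bl to a measured push of about 9–10 N each plus a small unmeasured nudge, and handed the job in at about 57 s; the judge returned no verdict.

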